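Fill the kit tray for the next cuckoo clock

ROBOT

A 6-joint arm with a two-finger parallel gripper is mounted at the origin on the work surface. World frame = base frame: x ahead of the robot, y to its left, z up, the work surface at z = 0. Lengths are in m, angles in degrees, forces in N, time in s.
With the tool pointing down it reaches from about 0.3 to 0.875 m from the base axis. Payload 6.4 kg.
Tool frame: the origin (TCP) lies on the centre line of the jaws, within the pads' length; the fingertips stand 22 mm ahead of it and the grasp point (between the pads) lies 3 mm ahead of it; z points along the fingers, y is the direction in which the jaws open and shut (so a half turn about z gives the same grasp; the last joint's range is limited). The gripper opens to 88 mm and grips with 3 to 60 N. Pads are 18 mm wide; open, the fingers measure 123 mm over their backs; the gripper's body (75 mm by 187 mm) begins 45 mm behind the grasp point.
Start: joints at [-11.82, 10.359, 92.074, -0, 77.567, -11.82], TCP at [0.575, 0, 0.261] pointing down, gripper open.
Joint ranges: [-171.53, 171.53], [-51.25, 118.39], [17.06, 147.69], [-65.23, 245.23], [0, 150.52], [-178.68, 178.68]. Speed limits (degrees/s): [147.25, 147.25, 172.46, 180, 180, 180].

INTERFACE

Orientations are given as [roll, pitch, yaw] about the fixed x, y, z axes, in that order (R = Rz(yaw) Ry(pitch) Rx(roll)).
In Python, from bench import telemetry, optics, order gives the robot as it stands.
- The arm moves only by the tool step_arm, never from a script. Its argument "series" is a list of rows, each a list of 7 numbers: the shift along the tool's x, y, z in m, then the turn, a rotation vector about the tool's x, y, z in degrees, then the opening, from 0 (shut) to 1 (fully open). A call has 1 to 20 rows; each row is the pose to reach, as a shift and turn from the pose measured when the call began, along the tool's axes at that moment; what a row does not reach only later rows make up. A row lasts 1/12 s, in which the tool goes at most 41.7 mm and 7.16 degrees, less where a joint would pass 70% of its speed; a pose out of reach is approached as far as the arm can. A call with a gripper value outside its range is refused whole. The fingers move at their own pace and stop on an object; the grip force is fixed at half the most. Time passes only in rows, so rows that repeat a pose let the fingers close. It gives the time, the measured TCP pose, the force and the opening at its end, in the units of the state.
- telemetry.get_obs(): the state, without advancing time (a new reading comes with each control period).
- optics.grab_frame(name): name is "scene" or "side" or "wrist"; returns a dict with "pixels" (480x640x3 uint8, blue, green, red), "camera_matrix" (3x3 intrinsics, pixels), "dist" ([k1, k2, p1, p2, k3] as OpenCV has them; the pictures are not rectified), "eye" and "attitude" of the camera in the world; the wrist camera has in their place "mount" (4x4, takes a point from camera to tool coordinates, whose origin is the TCP and whose axes are the flange's). Camera axes: x right, y down, z forward; pixel columns grow to the right and rows downward; lengths in m; the calibration is good to about 2 mm. A picture is of the moment at which its call begins: read the wrist's pose just before it. There is no depth.
- order.sign_off(): hands the job in, once; it reports no verdict.
The state is a dict: "t": time; "q": joint angles; "dq": joint speeds; "joint_efforts": joint torques, N m; "tcp_pos": TCP position; "ee_rot": TCP orientation; "wrist_force": force on the tool from outside, world axes, zero at the start; "ft_torque": the same for the moment, N m; "gripper_width": opening from 0.0 (shut) to 1.0 (fully open).
Only numpy, scipy, OpenCV 4.12 (cv2) and the standard library are available. Lean on these libraries where they do the work, as an engineer would, in place of code of your own. Each camera call takes 0.05 s, during which the arm holds its last target.

TASK

Fill the kit tray for the next clock: lay the steel arbor on the bar outline of the yellow liner, the brass bushing block on the square of the blue liner and the maple balcony upright on the oblong of the green liner (arbor and balcony lengthwise along their outlines), and last of all, when those three are in, the red lacquered pendulum disk flat, button up, on the round outline of the white liner. Leave the brass arbor and the green disk lying where they are, and let go of everything.

Things in the scene. Friction and masses are not known exactly. Their poses are not given: they have to be found in the camera images.
- arbor_steel: The wanted arbor lying flat: a grey steel round bar 80 mm long and 22 mm thick with a 24 x 24 mm square collar, 12 mm long, near each end (collar centres 34 mm from the middle), so that it does not roll. Origin: middle of the bar on its axis, 12 mm above what it lies on. x: along the bar. About 0.24 kg.
- block: Brass bushing block, 40 x 40 x 28 mm, with an upright 14 mm bore through its middle. Origin: centre of its underside; x and y along its sides. About 0.33 kg.
- balcony: Carved maple chalet balcony with a row of turned balusters and dark top rails, 72 x 32 x 40 mm high, standing upright; it can be gripped as a solid block. Origin: centre of its underside; x: along its 72 mm length; y: across its 32 mm depth. About 0.06 kg.
- disk_red: The wanted pendulum disk, dark red lacquer, 48 mm across and 18 mm thick, lying flat, with a small brass button (18 mm across, 1.5 mm high) in the middle of its upper face. Origin: centre of its underside; z up through the disk. About 0.1 kg.
- arbor_brass: A look-alike (not wanted) arbor lying flat: a yellow brass round bar 80 mm long and 22 mm thick with a 24 x 24 mm square collar, 12 mm long, near each end (collar centres 34 mm from the middle), so that it does not roll. Origin: middle of the bar on its axis, 12 mm above what it lies on. x: along the bar.
- disk_green: A look-alike (not wanted) pendulum disk, dark green lacquer, 48 mm across and 18 mm thick, lying flat, with a small brass button (18 mm across, 1.5 mm high) in the middle of its upper face. Origin: centre of its underside; z up through the disk.
- liner_yellow: Yellow liner, 104 x 88 x 4 mm, with a dark bar (82 x 26 mm, long side along x) outline at its centre, filling one of four compartments of the fixed dark wooden kit tray. Origin: centre of its underside, 4 mm above the bench; pieces rest on its top, 4 mm higher. x: along its 104 mm side; y: its 88 mm side, along the row (95 mm pitch). Walls: 5 mm thick, 90 mm apart in y, tops 14 mm above the bench.
- liner_blue: Blue liner, 104 x 88 x 4 mm, with a dark square (42 x 42 mm) outline at its centre, filling one of four compartments of the fixed dark wooden kit tray. Origin: centre of its underside, 4 mm above the bench; pieces rest on its top, 4 mm higher. x: along its 104 mm side; y: its 88 mm side, along the row (95 mm pitch). Walls: 5 mm thick, 90 mm apart in y, tops 14 mm above the bench.
- liner_green: Green liner, 104 x 88 x 4 mm, with a dark oblong (74 x 34 mm, long side along x) outline at its centre, filling one of four compartments of the fixed dark wooden kit tray. Origin: centre of its underside, 4 mm above the bench; pieces rest on its top, 4 mm higher. x: along its 104 mm side; y: its 88 mm side, along the row (95 mm pitch). Walls: 5 mm thick, 90 mm apart in y, tops 14 mm above the bench.
- liner_white: White liner, 104 x 88 x 4 mm, with a dark round (52 mm) outline at its centre, filling one of four compartments of the fixed dark wooden kit tray. Origin: centre of its underside, 4 mm above the bench; pieces rest on its top, 4 mm higher. x: along its 104 mm side; y: its 88 mm side, along the row (95 mm pitch). Walls: 5 mm thick, 90 mm apart in y, tops 14 mm above the bench.
There are look-alikes about, which are no part of the job. There is more than one size of the balcony; the one meant has the size given above.

How it is judged:
By the outcome, as a careful person would: the job done as asked, in the order asked, and still so for the second after the job is handed in, with the robot touching nothing.
It also fails if it takes over 99 s, if anything falls off the work surface, if the arm or the gripper's body presses on something with over 40 N, if the wrist force passes 120 N, or if a joint passes its speed limit or range.

## Working session

There is one attempt and no reset: what is moved stays moved. The work goes in short steps, Python scripts to look and compute and a tool call to move; the robot and the scene stay as the last step left them, time stands still between calls to the robot, and variables do not carry over. Pictures are saved under pics/ and viewed, and the job is handed in when it is done.

Besides the shell and the picture viewer there is one more tool, called as a command line: name --pt "numbers of a row" for each row, then --argument value for the rest. step_arm: Moves the arm, as the interface text tells. Its arguments: {"type":"object","properties":{"series":{"type":"array","items":{"type":"array","items":{"type":"number"}}}},"required":["series"]}

```bash
mkdir -p pics; ls; cat > h.py <<'E'
import numpy as np, cv2
from bench import telemetry, optics
def grab(n,f=None):
    o=telemetry.get_obs(); fr=optics.grab_frame(n)
    if f: cv2.imwrite('pics/'+f,fr['pixels'])
    return o,fr
E
python3 - <<'E'
from h import *
print(telemetry.get_obs())
for n in ['scene','side','wrist']:
    o,f=grab(n,n+'0.png'); print(n,{k:(np.array(v).round(4).tolist()) for k,v in f.items() if k!='pixels'})
E
```

```text
pics
{'t': 0.0, 'q': array([-1.18192308e+01,  1.04000866e+01,  9.21315828e+01, -1.32903388e-03,
        7.75656802e+01, -1.18204852e+01]), 'dq': array([-0.07143701,  0.0208396 ,  0.03201988,  0.05543781,  0.01724261,
        0.07485042]), 'joint_efforts': array([-5.85923790e-04, -4.33866942e+01, -3.41848969e+01,  7.00952648e-02,
        3.87157314e-02, -1.54040990e-04]), 'tcp_pos': array([5.74508680e-01, 1.22536519e-04, 2.59828445e-01]), 'ee_rot': array([-1.79904449e+02, -1.86718052e-02,  9.00015260e+01]), 'wrist_force': array([ 0.37937356, -1.12469938, -0.45243622]), 'ft_torque': array([0.01152181, 0.06197704, 0.01904906]), 'gripper_width': 1.0036460626474406}
scene {'camera_matrix': [[436.5644, 0.0, 327.0562], [0.0, 436.5644, 241.4682], [0.0, 0.0, 1.0]], 'dist': [-0.1092, 0.0, 0.0, 0.0, 0.0], 'eye': [0.9111, 0.5791, 0.6586], 'attitude': [-130.3342, 0.7816, 149.074]}
side {'camera_matrix': [[475.5847, 0.0, 312.2124], [0.0, 475.5847, 238.6028], [0.0, 0.0, 1.0]], 'dist': [-0.083, 0.0, 0.0, 0.0, 0.0], 'eye': [0.2025, -0.5024, 0.7012], 'attitude': [-138.8953, 0.5525, -38.6237]}
wrist {'camera_matrix': [[398.3287, 0.0, 324.6713], [0.0, 398.3287, 241.6096], [0.0, 0.0, 1.0]], 'dist': [-0.0147, 0.0, 0.0, 0.0, 0.0], 'mount': [[0.0009, -0.9589, -0.2837, 0.0723], [1.0, 0.0009, 0.0002, -0.0007], [0.0, -0.2837, 0.9589, -0.1248], [0.0, 0.0, 0.0, 1.0]]}
```

View pics/scene0.png

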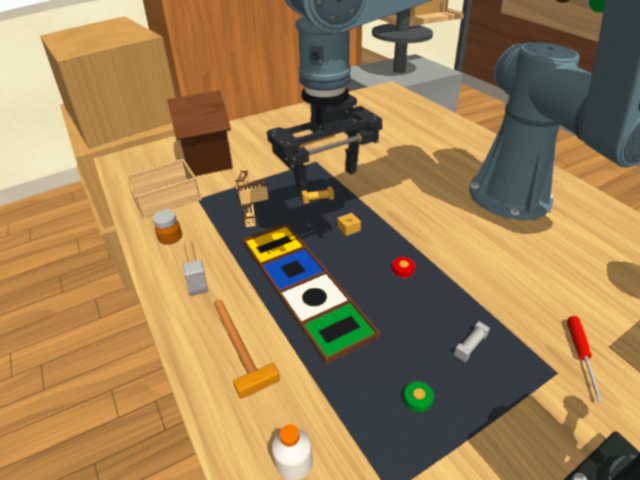

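View pics/side0.png

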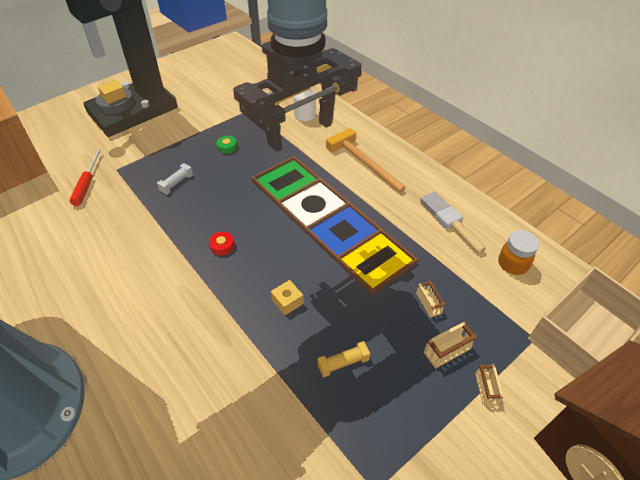

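View pics/wrist0.png

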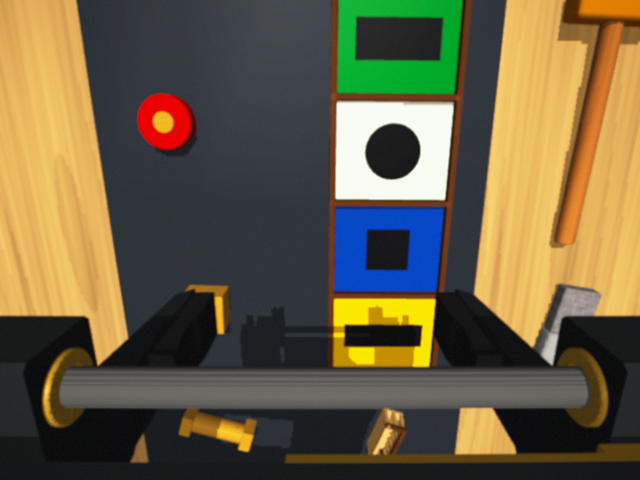

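The scene view shows green disk (419,396), steel arbor (472,341), red disk (403,266), block (348,224), brass arbor (318,195), the tray (liners at 275,243 / 292,268 / 314,297 / 340,329) and a balcony group near (250,195). In the side view there are three balcony candidates at (430,298), (450,345) and (489,385), so I'll enlarge those.

```bash
cat >> h.py <<'E'
from scipy.spatial.transform import Rotation as R
def campose(f,o=None):
    if 'eye' in f: return R.from_euler('xyz',f['attitude'],degrees=True).as_matrix(), np.array(f['eye'])
    M=np.array(f['mount']); Rt=R.from_euler('xyz',o['ee_rot'],degrees=True).as_matrix()
    return Rt@M[:3,:3], Rt@M[:3,3]+o['tcp_pos']
def ray(f,uv,z,o=None):
    uv=np.array(uv,float).reshape(-1,1,2)
    n=cv2.undistortPoints(uv,np.array(f['camera_matrix']),np.array(f['dist'])).reshape(-1,2)
    Rc,e=campose(f,o); d=np.c_[n,np.ones(len(n))]@Rc.T
    return e+d*((z-e[2])/d[:,2])[:,None]
def mask(f,lo,hi,roi=None):
    h=cv2.cvtColor(f['pixels'],cv2.COLOR_BGR2HSV); m=cv2.inRange(h,lo,hi)
    if roi: z=np.zeros_like(m); x0,y0,x1,y1=roi; z[y0:y1,x0:x1]=m[y0:y1,x0:x1]; m=z
    return m
def big(m,k=1):
    c,_=cv2.findContours(m,cv2.RETR_EXTERNAL,cv2.CHAIN_APPROX_NONE); return sorted(c,key=cv2.contourArea,reverse=True)[:k]
E
python3 - <<'E'
from h import *
a=cv2.imread('pics/side0.png')[265:425,395:535]; cv2.imwrite('pics/c1.png',cv2.resize(a,None,fx=3.7,fy=3.7,interpolation=cv2.INTER_CUBIC))
a=cv2.imread('pics/scene0.png')[160:240,220:300]; cv2.imwrite('pics/c2.png',cv2.resize(a,None,fx=6,fy=6,interpolation=cv2.INTER_CUBIC))
E
```

```text
(no output)
```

View pics/c1.png

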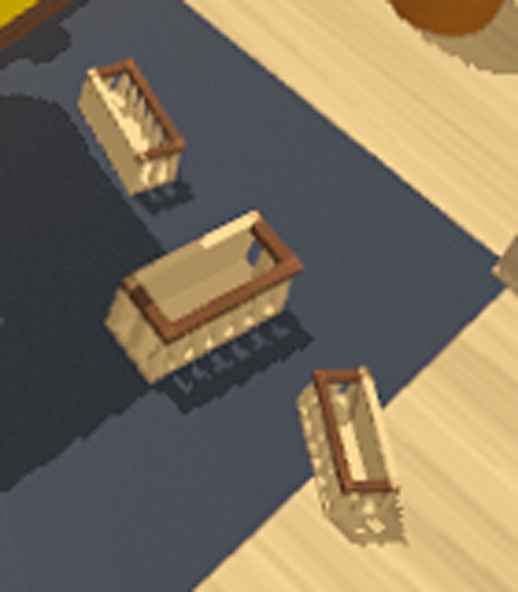

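View pics/c2.png

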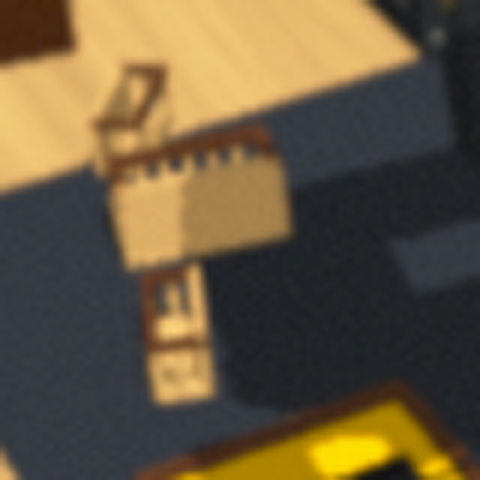

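```bash
python3 - <<'E'
from h import *
o,f=grab('side')
def P(c): return np.array(c)/3.7+[395,265]
for nm,c,b in [('mid',[(118,285),(168,338),(300,267),(258,212)],(152,383)),('top',[(90,70),(130,62),(183,148),(140,157)],(135,193)),('bot',[(315,373),(345,490),(397,490),(367,370)],(345,535))]:
  for z in (.03,.04,.05):
    p=ray(f,P(c),z)[:,:2]; print(nm,z,p.round(3).tolist(),'L',np.linalg.norm(np.diff(np.r_[p,p[:1]],axis=0),axis=1).round(4))
  print('bottom corner',ray(f,P([b]),0).round(3))
E
```

```text
mid 0.03 [[0.568, -0.325], [0.566, -0.355], [0.636, -0.369], [0.643, -0.34]] L [0.0306 0.0712 0.0306 0.0763]
mid 0.04 [[0.563, -0.328], [0.561, -0.358], [0.629, -0.371], [0.637, -0.342]] L [0.0302 0.0701 0.0301 0.0752]
mid 0.05 [[0.557, -0.33], [0.555, -0.36], [0.623, -0.373], [0.63, -0.345]] L [0.0297 0.0691 0.0297 0.0741]
bottom corner [[ 0.561 -0.359  0.   ]]
top 0.03 [[0.642, -0.239], [0.66, -0.248], [0.643, -0.296], [0.624, -0.287]] L [0.0201 0.051  0.0209 0.0509]
top 0.04 [[0.635, -0.243], [0.653, -0.252], [0.636, -0.299], [0.618, -0.29]] L [0.0198 0.0502 0.0206 0.0501]
top 0.05 [[0.629, -0.247], [0.646, -0.256], [0.63, -0.302], [0.612, -0.293]] L [0.0195 0.0495 0.0203 0.0494]
bottom corner [[ 0.626 -0.289  0.   ]]
bot 0.03 [[0.601, -0.406], [0.57, -0.446], [0.587, -0.46], [0.619, -0.419]] L [0.0508 0.021  0.0522 0.0223]
bot 0.04 [[0.595, -0.407], [0.565, -0.447], [0.581, -0.46], [0.613, -0.42]] L [0.0501 0.0207 0.0515 0.0219]
bot 0.05 [[0.589, -0.408], [0.559, -0.448], [0.575, -0.461], [0.607, -0.421]] L [0.0493 0.0204 0.0507 0.0216]
bottom corner [[ 0.572 -0.456  0.   ]]
```

Candidates in the side image: (430,298), about 50x20 mm; (450,345), about 72x31 mm and 40 mm high; (489,385), about 50x21 mm. Only the middle one at (450,345) fits 72x32x40, and the enlarged crop confirms it. Next I'll measure everything else.

```bash
cat >> h.py <<'E'
def hull(f,lo,hi,roi,z,o=None,mink=150):
    m=mask(f,lo,hi,roi); m=cv2.morphologyEx(m,cv2.MORPH_OPEN,np.ones((3,3),np.uint8))
    cs=[c for c in big(m,6) if cv2.contourArea(c)>mink]
    h=cv2.convexHull(np.vstack(cs)).reshape(-1,2)
    p=ray(f,h,z,o)[:,:2]; r=cv2.minAreaRect((p*1000).astype(np.float32))
    return h.mean(0).round(), np.round(r[0],1), np.round(r[1],1), round(r[2],1)
Y=((20,120,60),(35,255,255)); B=((105,120,60),(125,255,255)); G=((50,120,40),(75,255,255)); W=((0,0,170),(180,40,255)); RED=((0,180,80),(6,255,255))
E
python3 - <<'E'
from h import *
rois={'side':dict(Y=(330,225,420,295),B=(300,200,385,260),W=(275,175,350,230),G=(245,150,325,205),R=(200,225,245,260),GD=(210,125,245,158)),
'scene':dict(Y=(235,220,310,265),B=(255,245,330,295),W=(280,270,350,325),G=(300,300,380,360),R=(385,250,420,280),GD=(400,378,440,415)),
'wrist':dict(Y=(330,290,440,370),B=(325,200,455,297),W=(325,95,460,205),G=(330,0,470,98),R=(120,80,210,160))}
for n in rois:
  o,f=grab(n)
  for k,c in dict(Y=Y,B=B,W=W,G=G,R=RED,GD=G).items():
    if k in rois[n]:
      z=.018 if k in('R','GD') else .008
      try: print(n,k,*hull(f,*c,rois[n][k],z,o))
      except Exception as e: print(n,k,e)
  im=f['pixels']
  if n!='wrist':
    b=(255,215,395,385) if n=='side' else (285,170,380,245)
    cv2.imwrite(f'pics/c3{n}.png',cv2.resize(im[b[1]:b[3],b[0]:b[2]],None,fx=4,fy=4))
    b=(145,150,205,205) if n=='side' else (440,310,500,370)
    cv2.imwrite(f'pics/c4{n}.png',cv2.resize(im[b[1]:b[3],b[0]:b[2]],None,fx=8,fy=8))
o,f=grab('side'); print('house corner',ray(f,[(535,440),(530,340)],0).round(3))
E
```

```text
side Y [378. 260.] [ 636.6 -140.3] [ 86.6 104.2] 89.7
side B [344. 229.] [637.2 -45.2] [ 84.  101.3] 89.6
side W [313. 203.] [638.   50.8] [ 84.  102.2] 89.7
side G [286. 181.] [638.8 145.8] [ 82.9 101.8] 89.3
side R [220. 243.] [428.1  68.7] [57.2 46. ] 57.6
side GD [227. 145.] [596.7 319.5] [60.7 46.5] 72.8
scene Y [276. 244.] [ 632.9 -142. ] [ 87.3 107.2] 89.8
scene B [295. 271.] [633.  -47.1] [ 83.3 103.6] 89.5
scene W [315. 298.] [634.2  48.6] [ 82.3 101.5] 89.5
scene G [333. 330.] [634.7 143.5] [ 85.  103.9] 89.9
scene R [404. 268.] [436.5  84.8] [48.6 40.6] 50.6
scene GD [418. 396.] [604.4 336.1] [57.1 48.5] 49.4
wrist Y [389. 334.] [ 635.2 -140.7] [ 82.1 106.8] 89.9
wrist B [396. 243.] [635.8 -47.9] [ 88.  105.6] 89.5
wrist W [405. 149.] [636.3  47.8] [ 88.7 104.9] 89.6
wrist G [419.  48.] [637.2 136. ] [105.3  74. ] 0.2
wrist R [164. 121.] [432.   74.2] [46.1 47.1] 73.3
house corner [[ 0.588 -0.53   0.   ]
 [ 0.721 -0.426  0.   ]]
```

View pics/c3side.png

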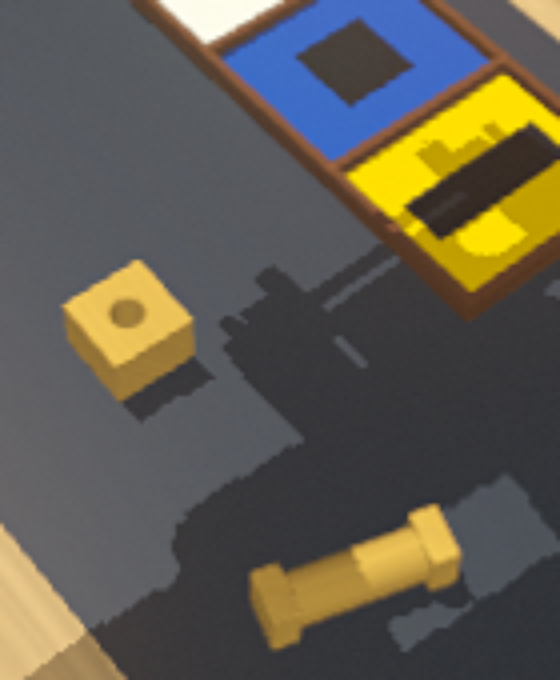

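View pics/c4side.png

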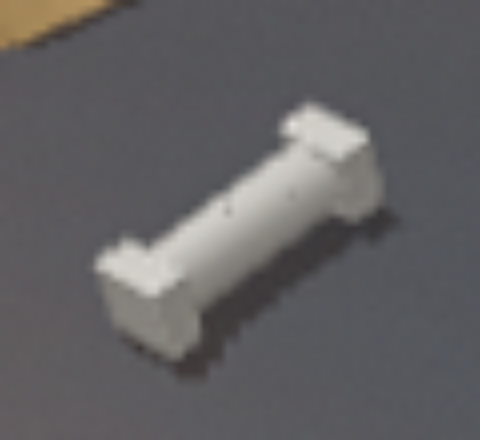

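View pics/c4scene.png

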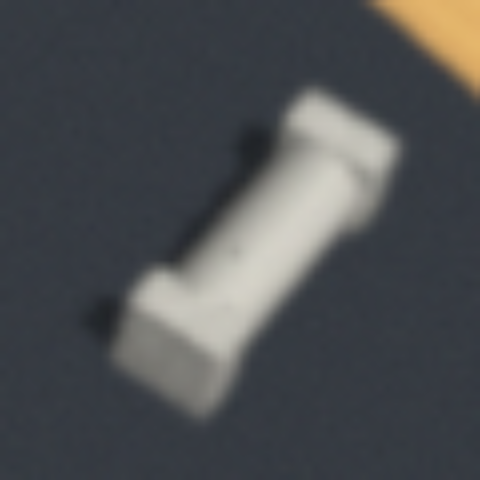

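Tray: x≈0.636; y centres at about -0.141 (yellow), -0.0465 (blue), 0.0485 (white) and 0.144 (green). The crops show steel arbor at side (174,178) (grey) against brass at (344,358) (yellow). The grey one is wanted. The block shows its bore at (287,293).

```bash
python3 - <<'E'
from h import *
o,f=grab('side'); p=ray(f,[(162.5,183.5),(185.9,166.5)],.024); print('arbor side',p.round(3).tolist(),p.mean(0), np.linalg.norm(p[1]-p[0]),np.degrees(np.arctan2(*(p[1]-p[0])[1::-1])))
p=ray(f,np.array([(138,260),(193,320),(120,372),(63,308)])/4+[255,215],.028)[:,:2];print('block',p.round(3).tolist(),p.mean(0),[np.degrees(np.arctan2(*(p[(i+1)%4]-p[i])[::-1])).round(1) for i in range(4)])
o,f=grab('scene'); p=ray(f,np.array([(178,310),(345,130)])/8+[440,310],.024); print('arbor scene',p.round(3).tolist(),p.mean(0))
E
```

```text
arbor side [[0.416, 0.287, 0.024], [0.482, 0.304, 0.024]] [0.44873193 0.29553145 0.024     ] 0.06827999272406975 14.634222937910463
block [[0.473, -0.089], [0.473, -0.129], [0.433, -0.131], [0.433, -0.09]] [ 0.45294777 -0.1098206 ] [np.float64(-91.0), np.float64(-177.9), np.float64(89.7), np.float64(0.2)]
arbor scene [[0.482, 0.309, 0.024], [0.414, 0.293, 0.024]] [0.4481106  0.30065863 0.024     ]
```

step_arm --pt "0.298 -0.1265 0.06 0 0 76 1" --pt "0.298 -0.1265 0.06 0 0 76 1" --pt "0.298 -0.1265 0.06 0 0 76 1" --pt "0.298 -0.1265 0.06 0 0 76 1" --pt "0.298 -0.1265 0.06 0 0 76 1" --pt "0.298 -0.1265 0.06 0 0 76 1" --pt "0.298 -0.1265 0.06 0 0 76 1" --pt "0.298 -0.1265 0.06 0 0 76 1" --pt "0.298 -0.1265 0.06 0 0 76 1" --pt "0.298 -0.1265 0.06 0 0 76 1" --pt "0.298 -0.1265 0.06 0 0 76 1" --pt "0.298 -0.1265 0.06 0 0 76 1" --pt "0.298 -0.1265 0.06 0 0 76 1" --pt "0.298 -0.1265 0.06 0 0 76 1" --pt "0.298 -0.1265 0.06 0 0 76 1"

```text
t: 1.75
tcp_pos: [0.4487, 0.2977, 0.2008]
ee_rot: [-180.0, -0.0, 14.1]
wrist_force: [-0.6, -0.5, 0.5]
gripper_width: 0.999
```

```bash
python3 - <<'E'
from h import *
o,f=grab('wrist','w1.png'); print(o['t'],o['tcp_pos'],o['ee_rot'],o['q'].round(1),o['wrist_force'])
E
```

```text
1.75 [0.44870693 0.29773879 0.20079509] [-1.79997193e+02 -5.43529185e-03  1.41076435e+01] [ 20.9   9.3 100.6   0.   70.1  96.8] [-0.61835002 -0.47700841  0.54389186]
```

View pics/w1.png

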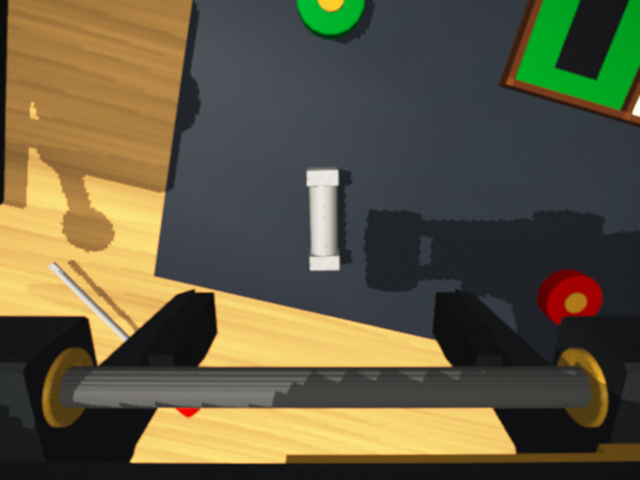

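The steel arbor is centred between the fingers at about (323,219), almost vertical in the picture; the green disk is at (331,10) and the red one at (570,297).

```bash
python3 - <<'E'
from h import *
o,f=grab('wrist')
m=mask(f,(0,0,120),(180,60,255),(290,150,360,290)); c=big(m)[0]
r=cv2.minAreaRect(c); print(r)
for z in (.012,.024):
  p=ray(f,c.reshape(-1,2),z,o)[:,:2]; r=cv2.minAreaRect((p*1000).astype(np.float32)); print(z,r)
Rt=R.from_euler('xyz',o['ee_rot'],degrees=True).as_matrix()
print(o['tcp_pos'],o['ee_rot'])
# red disk too
p=hull(f,*RED,(520,250,620,330),.018,o); print('red',p)
E
```

```text
((322.48870849609375, 219.52919006347656), (101.29547882080078, 32.14898681640625), 89.33380126953125)
0.012 ((445.22296142578125, 297.562255859375), (84.26437377929688, 25.315404891967773), 15.337045669555664)
0.024 ((448.04296875, 298.2183532714844), (81.03985595703125, 24.346660614013672), 15.337028503417969)
[0.44872029 0.2977253  0.2007968 ] [-1.79997495e+02 -5.42870420e-03  1.40736914e+01]
red (array([572., 296.]), array([435. ,  80.5]), array([44.2, 51.3]), 27.5)
```

step_arm --pt "0 0 0.04 0 0 -1 0.7" --pt "0 0 0.08 0 0 -1 0.7" --pt "0 0 0.12 0 0 -1 0.7" --pt "0 0 0.15 0 0 -1 0.7" --pt "0 0 0.165 0 0 -1 0.7" --pt "0 0 0.175 0 0 -1 0.7" --pt "0 0 0.175 0 0 -1 0.7" --pt "0 0 0.175 0 0 -1 0.7"

```text
t: 2.52
tcp_pos: [0.4493, 0.2978, 0.0262]
ee_rot: [-180.0, -0.0, 15.1]
wrist_force: [-0.6, 1.2, 0.5]
gripper_width: 0.701
```

step_arm --pt "0 0 0 0 0 0 0" --pt "0 0 0 0 0 0 0" --pt "0 0 0 0 0 0 0" --pt "0 0 0 0 0 0 0" --pt "0 0 0 0 0 0 0" --pt "0 0 0 0 0 0 0" --pt "0 0 0 0 0 0 0" --pt "0 0 0 0 0 0 0" --pt "0 0 0 0 0 0 0"

```text
t: 3.27
tcp_pos: [0.4494, 0.298, 0.0264]
ee_rot: [-180.0, -0.0, 15.1]
wrist_force: [-1.5, 1.3, 3.2]
gripper_width: 0.237
```

step_arm --pt "0 0 -0.03 0 0 0 0" --pt "0 0 -0.07 0 0 0 0" --pt "0 0 -0.11 0 0 0 0" --pt "0.0652 0.4723 -0.125 0 0 15.5 0" --pt "0.0652 0.4723 -0.125 0 0 15.5 0" --pt "0.0652 0.4723 -0.125 0 0 15.5 0" --pt "0.0652 0.4723 -0.125 0 0 15.5 0" --pt "0.0652 0.4723 -0.125 0 0 15.5 0" --pt "0.0652 0.4723 -0.125 0 0 15.5 0" --pt "0.0652 0.4723 -0.125 0 0 15.5 0" --pt "0.0652 0.4723 -0.125 0 0 15.5 0" --pt "0.0652 0.4723 -0.125 0 0 15.5 0" --pt "0.0652 0.4723 -0.125 0 0 15.5 0" --pt "0.0652 0.4723 -0.125 0 0 15.5 0" --pt "0.0652 0.4723 -0.125 0 0 15.5 0" --pt "0.0652 0.4723 -0.125 0 0 15.5 0" --pt "0.0652 0.4723 -0.125 0 0 15.5 0" --pt "0.0652 0.4723 -0.125 0 0 15.5 0" --pt "0.0652 0.4723 -0.125 0 0 15.5 0" --pt "0.0652 0.4723 -0.125 0 0 15.5 0"

```text
t: 4.93
tcp_pos: [0.6345, -0.1396, 0.151]
ee_rot: [-179.9, 0.0, -0.3]
wrist_force: [-0.5, -0.4, -2.9]
gripper_width: 0.242
```

```bash
python3 - <<'E'
from h import *
o,f=grab('wrist','w2.png'); print(o['t'],o['tcp_pos'],o['ee_rot'],o['q'].round(1),o['wrist_force'],o['gripper_width'])
E
```

```text
4.9333 [ 0.63447597 -0.13961149  0.15098617] [-1.79939376e+02  1.05399024e-02 -3.39560093e-01] [-22.9  25.9  85.5   0.1  68.6  67.4] [-0.49968602 -0.42817479 -2.85131563] 0.24171319357076745
```

View pics/w2.png

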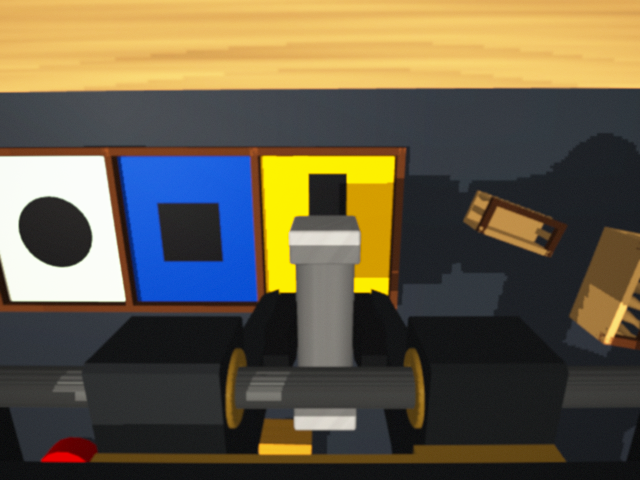

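The arbor is held straight at (327,320), over the yellow liner (262-394 × 155-300). The dark bar shows at (327,195), and the blue and white liners are visible to the left. I'll measure the tray from here.

```bash
python3 - <<'E'
from h import *
o,f=grab('wrist')
print('Y',hull(f,*Y,(258,150,400,306),.008,o)); print('B',hull(f,*B,(110,150,262,308),.008,o)); print('W',hull(f,*W,(0,145,130,310),.008,o))
m=mask(f,(0,0,0),(180,255,60),(145,190,235,275)); c=big(m)[0]; p=ray(f,c.reshape(-1,2),.008,o)[:,:2]; print('sq',cv2.minAreaRect((p*1000).astype(np.float32)))
m=mask(f,(0,0,0),(180,255,60),(10,185,100,275)); c=big(m)[0]; p=ray(f,c.reshape(-1,2),.008,o)[:,:2]; print('circ',cv2.minEnclosingCircle((p*1000).astype(np.float32)))
# yellow bar edges at rows 180-205
m=mask(f,(0,0,0),(180,255,70),(290,170,370,210)); ys,xs=np.nonzero(m); a=[(xs[ys==r].min(),r) for r in (185,195,205)]+[(xs[ys==r].max()+1,r) for r in (185,195,205)]; print(a,ray(f,a,.008,o).round(4)[:,1], 'top',ray(f,[(327,ys.min())],.008,o))
# collar far top edge and near, z = tcp-0.0142+0.012 approx
z=o['tcp_pos'][2]-.0144+.012
print('collar corners',ray(f,[(291,219),(358,219),(296,410),(356,410)],z,o).round(4).tolist())
E
```

```text
Y (array([315., 227.]), array([ 637.4, -142.2]), array([90. , 98.9]), 89.7)
B (array([185., 223.]), array([634.7, -46.5]), array([ 88.6, 105.4]), 89.6)
W (array([ 73., 238.]), array([635.8,  49.3]), array([ 85.8, 105. ]), 89.3)
sq ((634.5853881835938, -46.636077880859375), (40.24338150024414, 39.828556060791016), 89.750732421875)
circ ((635.6094970703125, 48.75726318359375), 24.95783233642578)
[(np.int64(310), 185), (np.int64(310), 195), (np.int64(310), 205), (np.int64(346), 185), (np.int64(346), 195), (np.int64(345), 205)] [-0.1308 -0.1307 -0.1306 -0.1551 -0.1552 -0.1545] top [[ 0.67433067 -0.14231022  0.008     ]]
collar corners [[0.6773, -0.1298, 0.1488], [0.6771, -0.1518, 0.1488], [0.6025, -0.1295, 0.1488], [0.6024, -0.1524, 0.1488]]
```

```bash
python3 - <<'E'
from h import *
a=cv2.imread('pics/w2.png')[205:440,270:390]; cv2.imwrite('pics/c5.png',cv2.resize(a,None,fx=2.5,fy=2.5,interpolation=cv2.INTER_CUBIC))
E
```

```text
(no output)
```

View pics/c5.png

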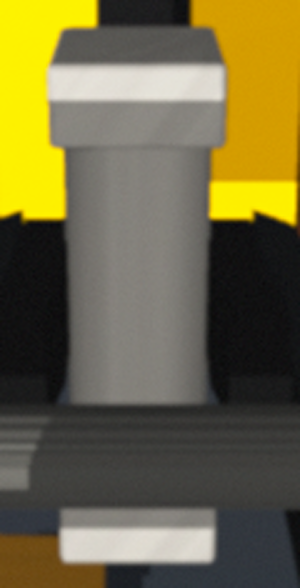

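```bash
python3 - <<'E'
from h import *
o,f=grab('wrist')
print(o['tcp_pos'],ray(f,[(290,230.6),(360,230.6),(294.5,430),(356,430)],o['tcp_pos'][2]-.0024,o).round(4).tolist())
E
```

```text
[ 0.63482898 -0.13999818  0.15138562] [[0.6735, -0.1296, 0.149], [0.6734, -0.1527, 0.149], [0.5934, -0.1289, 0.149], [0.5932, -0.1528, 0.149]]
```

step_arm --pt "0.0006 0.0012 0.04 0 0 0 0" --pt "0.0006 0.0012 0.075 0 0 0 0" --pt "0.0006 0.0012 0.1 0 0 0 0" --pt "0.0006 0.0012 0.11 0 0 0 0" --pt "0.0006 0.0012 0.1155 0 0 0 0" --pt "0.0006 0.0012 0.1155 0 0 0 0" --pt "0.0006 0.0012 0.1155 0 0 0 0" --pt "0.0006 0.0012 0.1155 0 0 0 0"

```text
t: 5.75
tcp_pos: [0.6372, -0.1419, 0.038]
ee_rot: [179.9, -0.2, -0.4]
wrist_force: [0.2, 0.2, -4.1]
gripper_width: 0.238
```

step_arm --pt "0 0 0 0 0 0 0" --pt "0 0 0 0 0 0 0"

```text
t: 5.92
tcp_pos: [0.6384, -0.1423, 0.0396]
ee_rot: [179.9, -0.4, -0.3]
wrist_force: [0.9, 0.0, -2.2]
gripper_width: 0.24
```

```bash
python3 - <<'E'
from h import *
o,f=grab('wrist','w3.png'); print(o['t'],o['tcp_pos'],o['ee_rot'],o['dq'].round(2),o['wrist_force'],o['gripper_width'])
E
```

```text
5.9167 [ 0.63837355 -0.14233794  0.03955211] [179.87987193  -0.40866435  -0.34663795] [-0.07  0.29  0.17  0.08  0.02 -0.04] [ 0.8512707   0.02233872 -2.24441613] 0.24032740702390332
```

View pics/w3.png

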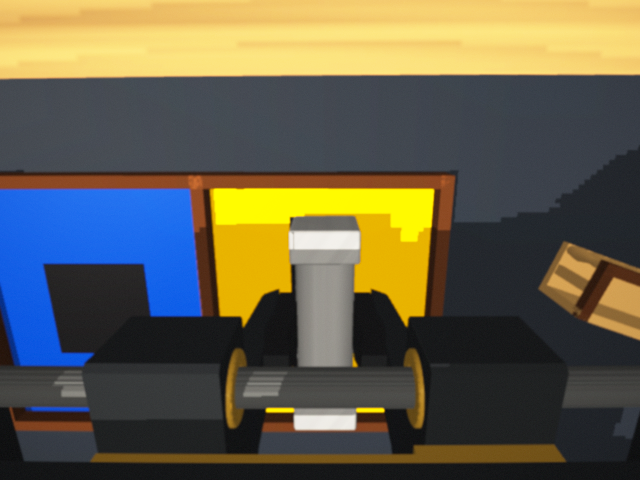

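The measured pose crept to x=0.638, z=0.0396, pitch -0.4°, with no contact force. The arbor is over the bar and still about 5 mm up. I'll correct and set it down.

step_arm --pt "-0.003 -0.0013 0.002 0 -0.4 0 0" --pt "-0.003 -0.0013 0.004 0 -0.4 0 0" --pt "-0.003 -0.0013 0.0045 0 -0.4 0 0" --pt "-0.003 -0.0013 0.0045 0 -0.4 0 0" --pt "-0.003 -0.0013 0.0045 0 -0.4 0 0"

```text
t: 6.38
tcp_pos: [0.635, -0.1409, 0.0345]
ee_rot: [179.9, 0.0, -0.4]
wrist_force: [-1.4, 0.5, -2.7]
gripper_width: 0.243
```

step_arm --pt "0 0 0.0003 0 0 0 0.45" --pt "0 0 0.0003 0 0 0 0.45" --pt "0 0 0.0003 0 0 0 0.45" --pt "0 0 0.0003 0 0 0 0.45" --pt "0 0 -0.03 0 0 0 0.45" --pt "0 0 -0.07 0 0 0 0.45" --pt "0 0 -0.1 0 0 0 0.45" --pt "0 0 -0.13 0 0 0 0.45" --pt "0 0 -0.15 0 0 0 1" --pt "0 0 -0.15 0 0 0 1"

```text
t: 7.22
tcp_pos: [0.6381, -0.1418, 0.191]
ee_rot: [179.7, -0.5, -0.3]
wrist_force: [0.8, -0.7, -0.2]
gripper_width: 0.58
```

```bash
python3 - <<'E'
from h import *
o,f=grab('wrist','w4.png'); print(o['t'],o['tcp_pos'],o['ee_rot'],o['dq'].round(2),o['wrist_force'],o['gripper_width'])
E
```

```text
7.2167 [ 0.63812424 -0.14175648  0.19096562] [179.68323134  -0.49506341  -0.34244382] [-0.04  3.06  3.04 -0.08 -3.45 -0.02] [ 0.75856692 -0.7210071  -0.15954606] 0.5796758879191296
```

View pics/w4.png

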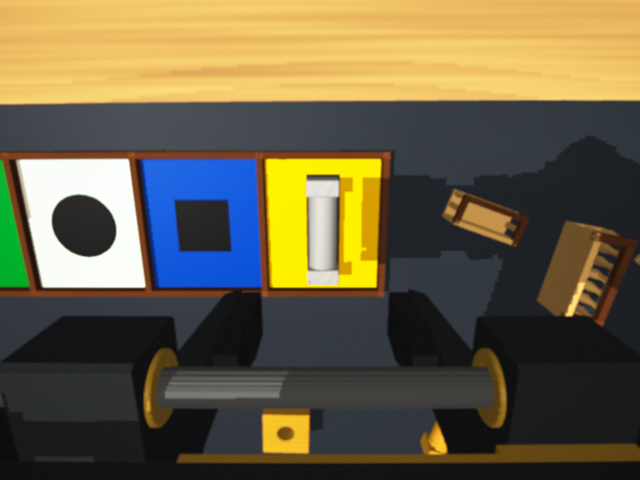

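The arbor lies on the yellow liner at (323,229), lengthwise, with its outline covered. I'll check its offset from the liner.

```bash
python3 - <<'E'
from h import *
o,f=grab('wrist')
print('Y',hull(f,*Y,(255,150,390,296),.008,o)); print('B',hull(f,*B,(135,150,265,296),.008,o))
m=mask(f,(0,0,90),(180,70,255),(295,165,350,295)); c=big(m)[0]
p=ray(f,c.reshape(-1,2),.030,o)[:,:2]; print(cv2.minAreaRect((p*1000).astype(np.float32)))
print('block top', hull(f,(15,120,60),(30,255,255),(255,405,315,455),.028,o), ray(f,[(286,433)],.028,o))
E
```

```text
Y (array([324., 223.]), array([ 634.1, -142.3]), array([ 90.1, 106. ]), 89.6)
B (array([193., 225.]), array([634.8, -46.6]), array([ 88.7, 104.4]), 89.6)
((634.19970703125, -141.63043212890625), (22.886829376220703, 81.13937377929688), 89.62220764160156)
block top (array([283., 428.]), array([ 454.5, -108.1]), array([42.2, 48.8]), 89.1) [[ 0.45297936 -0.10831726  0.028     ]]
```

step_arm --pt "-0.185 -0.033 0 0.3 -0.5 0 1" --pt "-0.185 -0.033 0 0.3 -0.5 0 1" --pt "-0.185 -0.033 0 0.3 -0.5 0 1" --pt "-0.185 -0.033 0 0.3 -0.5 0 1" --pt "-0.185 -0.033 0 0.3 -0.5 0 1" --pt "-0.185 -0.033 0 0.3 -0.5 0 1" --pt "-0.185 -0.033 0 0.3 -0.5 0 1" --pt "-0.185 -0.033 0 0.3 -0.5 0 1"

```text
t: 7.98
tcp_pos: [0.451, -0.1068, 0.1843]
ee_rot: [-179.8, 0.5, -0.4]
wrist_force: [0.6, -0.1, -0.4]
gripper_width: 1.004
```

```bash
python3 - <<'E'
from h import *
o,f=grab('wrist','w5.png'); print(o['t'],o['tcp_pos'],o['ee_rot'],o['dq'].round(2),o['wrist_force'],o['gripper_width'])
E
```

```text
7.9833 [ 0.4509731  -0.10679156  0.1843106 ] [-179.82083009    0.46589662   -0.37021041] [ 0.23  0.82 -1.56  0.08  0.26  0.01] [ 0.57082196 -0.12103911 -0.43218198] 1.0036020979640898
```

View pics/w5.png

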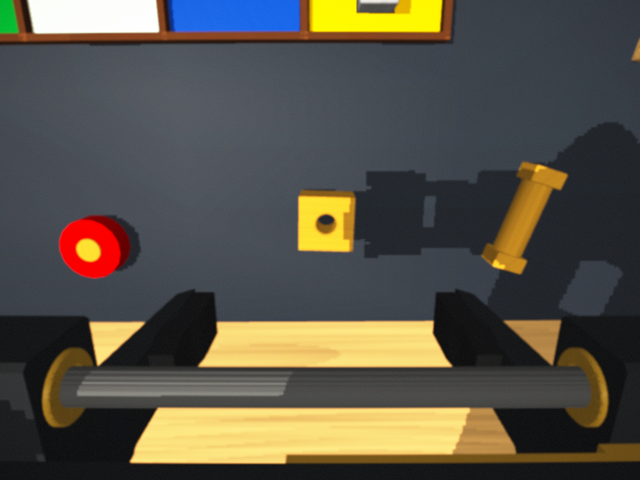

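The block's top is at (326,224), with the brass arbor well to the right at (525,218), clear of the fingers.

```bash
python3 - <<'E'
from h import *
o,f=grab('wrist'); print(o['tcp_pos'],o['ee_rot'])
im=f['pixels'][180:260,285:370]; cv2.imwrite('pics/c6.png',cv2.resize(im,None,fx=6,fy=6,interpolation=cv2.INTER_CUBIC))
print('bore',ray(f,[(326,223)],.028,o))
E
```

```text
[ 0.45134721 -0.10689006  0.18447712] [-179.82508643    0.45838955   -0.35605775]
bore [[ 0.4534343  -0.10829836  0.028     ]]
```

View pics/c6.png

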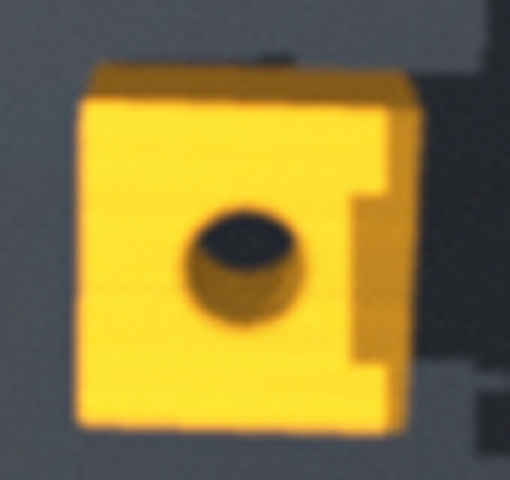

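```bash
python3 - <<'E'
from h import *
o,f=grab('wrist')
p=ray(f,np.array([(80,99),(421,106),(406,435),(78,428),(245,267)])/6+[285,180],.028,o); print(p.round(4).tolist(),p[:4].mean(0),o['tcp_pos'],o['ee_rot'])
E
```

```text
[[0.4731, -0.0887, 0.028], [0.4721, -0.1292, 0.028], [0.4309, -0.1281, 0.028], [0.432, -0.0875, 0.028], [0.4524, -0.1082, 0.028]] [ 0.45201717 -0.10838106  0.028     ] [ 0.45149671 -0.10694581  0.1845718 ] [-179.82842209    0.45681509   -0.34962932]
```

step_arm --pt "0.002 0.0019 0.04 -0.2 0.46 1.1 0.8" --pt "0.002 0.0019 0.08 -0.2 0.46 1.1 0.8" --pt "0.002 0.0019 0.115 -0.2 0.46 1.1 0.8" --pt "0.002 0.0019 0.14 -0.2 0.46 1.1 0.8" --pt "0.002 0.0019 0.15 -0.2 0.46 1.1 0.8" --pt "0.002 0.0019 0.1566 -0.2 0.46 1.1 0.8" --pt "0.002 0.0019 0.1566 -0.2 0.46 1.1 0.8" --pt "0.002 0.0019 0.1566 -0.2 0.46 1.1 0.8"

```text
t: 8.8
tcp_pos: [0.4533, -0.1088, 0.0289]
ee_rot: [179.9, -0.1, -1.4]
wrist_force: [1.1, -0.5, 0.6]
gripper_width: 0.801
```

step_arm --pt "0 0 0 0 0 0 0" --pt "0 0 0 0 0 0 0" --pt "0 0 0 0 0 0 0" --pt "0 0 0 0 0 0 0" --pt "0 0 0 0 0 0 0" --pt "0 0 0 0 0 0 0" --pt "0 0 0 0 0 0 0"

```text
t: 9.38
tcp_pos: [0.4537, -0.1087, 0.0295]
ee_rot: [179.9, -0.1, -1.4]
wrist_force: [-1.7, 2.6, 6.1]
gripper_width: 0.45
```

step_arm --pt "0 0 -0.03 0 0 0 0" --pt "0 0 -0.07 0 0 0 0" --pt "0 0 -0.11 0 0 0 0" --pt "0.1807 -0.0665 -0.12 0 0 -1 0" --pt "0.1807 -0.0665 -0.12 0 0 -1 0" --pt "0.1807 -0.0665 -0.12 0 0 -1 0" --pt "0.1807 -0.0665 -0.12 0 0 -1 0" --pt "0.1807 -0.0665 -0.12 0 0 -1 0" --pt "0.1807 -0.0665 -0.12 0 0 -1 0" --pt "0.1807 -0.0665 -0.12 0 0 -1 0" --pt "0.1807 -0.0665 -0.12 0 0 -1 0"

```text
t: 10.3
tcp_pos: [0.6343, -0.0465, 0.1484]
ee_rot: [180.0, 0.1, -0.4]
wrist_force: [-0.4, -0.7, -3.0]
gripper_width: 0.452
```

```bash
python3 - <<'E'
from h import *
o,f=grab('wrist','w6.png'); print(o['t'],o['tcp_pos'],o['ee_rot'],o['dq'].round(2),o['wrist_force'],o['gripper_width'])
E
```

```text
10.3 [ 0.63427144 -0.04651401  0.14842974] [ 1.79954170e+02  6.26868075e-02 -4.21488901e-01] [-0.77 -1.17  1.16  0.08 -0.15 -0.01] [-0.38553338 -0.70766713 -3.00086862] 0.45196884939918486
```

View pics/w6.png

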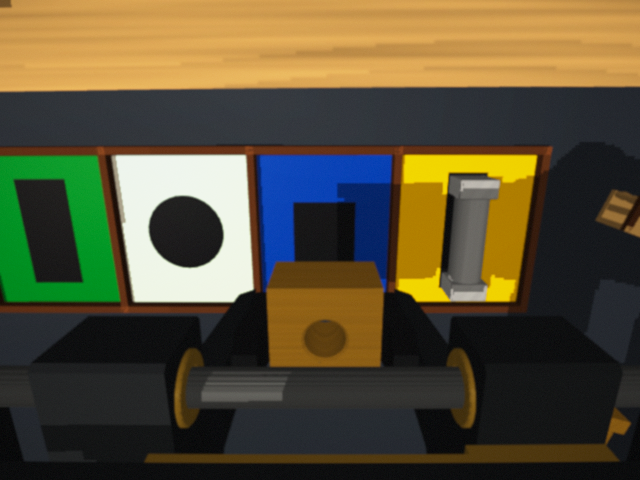

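The block is held level with its bore at (325,338). The blue liner is behind it at (325,200), and the green liner's oblong is visible at (50,230).

```bash
python3 - <<'E'
from h import *
o,f=grab('wrist'); print(o['tcp_pos'],o['ee_rot'])
print('bore',ray(f,[(325,338)],o['tcp_pos'][2]-.0012,o).round(4), 'edge far',ray(f,[(267,290),(383,290)],o['tcp_pos'][2]-.0012,o).round(4).tolist())
m=mask(f,(0,0,0),(180,255,60),(285,195,365,258)); ys,xs=np.nonzero(m)
for r in (215,230,245): print(ray(f,[(xs[ys==r].min(),r),(xs[ys==r].max()+1,r)],.008,o)[:,1].mean())
print('top',ray(f,[(325,ys.min())],.008,o).round(4))
m=mask(f,(0,0,0),(180,255,60),(10,170,95,290)); c=big(m)[0]; p=ray(f,c.reshape(-1,2),.008,o)[:,:2]; print('oblong',cv2.minAreaRect((p*1000).astype(np.float32)))
m=mask(f,(0,0,0),(180,255,60),(140,185,235,275)); c=big(m)[0]; p=ray(f,c.reshape(-1,2),.008,o)[:,:2]; print('circ',cv2.minEnclosingCircle((p*1000).astype(np.float32)))
E
```

```text
[ 0.63410566 -0.04677312  0.14870576] [ 1.79955613e+02  4.25396317e-02 -4.55987926e-01]
bore [[ 0.6335 -0.0478  0.1475]] edge far [[0.6521, -0.028, 0.1475], [0.6518, -0.0677, 0.1475]]
-0.04776700239192909
-0.04769112574836389
-0.047613448160411145
top [[ 0.6558 -0.0482  0.008 ]]
oblong ((636.0388793945312, 143.78775024414062), (33.34333801269531, 72.70024871826172), 89.6229248046875)
circ ((635.5654907226562, 48.40560531616211), 25.055368423461914)
```

step_arm --pt "0.002 0 0.04 0 0 0 0" --pt "0.002 0 0.075 0 0 0 0" --pt "0.002 0 0.095 0 0 0 0" --pt "0.002 0 0.106 0 0 0 0" --pt "0.002 0 0.1105 0 0 0 0" --pt "0.002 0 0.1105 0 0 0 0" --pt "0.002 0 0.1105 0 0 0 0" --pt "0.002 0 0.1105 0 0 0 0"

```text
t: 11.07
tcp_pos: [0.6371, -0.0476, 0.04]
ee_rot: [179.9, -0.1, -0.5]
wrist_force: [0.6, 0.4, -2.4]
gripper_width: 0.451
```

step_arm --pt "-0.001 -0.0008 0.0015 0 0 0 0" --pt "-0.001 -0.0008 0.0028 0 0 0 0" --pt "-0.001 -0.0008 0.0028 0 0 0 0" --pt "-0.001 -0.0008 0.0028 0 0 0 0"

```text
t: 11.4
tcp_pos: [0.6364, -0.0469, 0.0376]
ee_rot: [179.9, -0.2, -0.5]
wrist_force: [-0.9, 0.6, -1.2]
gripper_width: 0.451
```

step_arm --pt "-0.0003 0 0.0003 0 0 0 0.53" --pt "-0.0003 0 0.0003 0 0 0 0.53" --pt "-0.0003 0 0.0003 0 0 0 0.53" --pt "-0.0003 0 0 0 0 0 0.53" --pt "0 0 -0.03 0 0 0 0.53" --pt "0 0 -0.07 0 0 0 0.53" --pt "0 0 -0.11 0 0 0 0.8" --pt "0 0 -0.14 0 0 0 1" --pt "0 0 -0.15 0 0 0 1" --pt "0 0 -0.15 0 0 0 1"

```text
t: 12.23
tcp_pos: [0.6381, -0.0471, 0.1918]
ee_rot: [179.8, -0.6, -0.5]
wrist_force: [-0.3, 0.4, 0.3]
gripper_width: 0.808
```

```bash
python3 - <<'E'
from h import *
o,f=grab('wrist','w7.png'); print(o['t'],o['tcp_pos'],o['ee_rot'],o['dq'].round(2),o['wrist_force'],o['gripper_width'])
o,f=grab('wrist')
print('B',hull(f,*B,(255,140,395,300),.008,o))
p=ray(f,np.array([[0,0]]),.008,o)
E
```

```text
12.2333 [ 0.63805902 -0.04712673  0.19178563] [179.7960345   -0.5937327   -0.49130908] [-0.14  3.33  3.4  -0.04 -2.13 -0.07] [-0.27472189  0.44107978  0.32569045] 0.807987075005736
B (array([319., 219.]), array([634.7, -47.2]), array([ 89.2, 104.6]), 89.6)
```

View pics/w7.png

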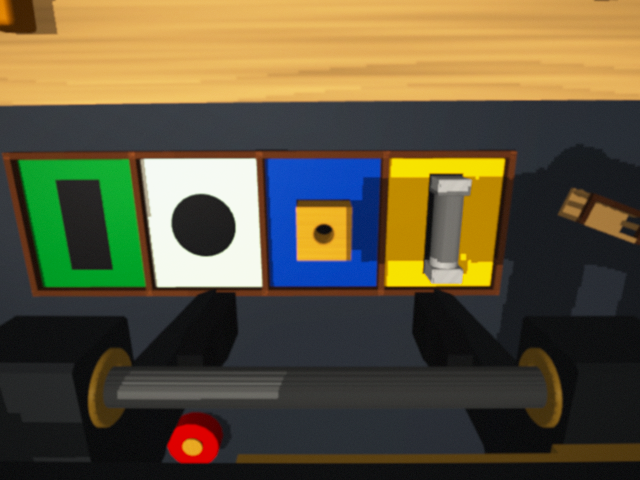

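The block sits on the blue square (bore at (324,232)). I'll check its centre.

```bash
python3 - <<'E'
from h import *
o,f=grab('wrist'); 
m=mask(f,(12,120,60),(28,255,255),(290,195,360,270)); c=big(m)[0]; p=ray(f,c.reshape(-1,2),.036,o)[:,:2]; print(cv2.minAreaRect((p*1000).astype(np.float32)), ray(f,[(324,232)],.036,o))
im=f['pixels'][190:275,285:365]; cv2.imwrite('pics/c7.png',cv2.resize(im,None,fx=5,fy=5))
E
```

```text
((637.532470703125, -47.913414001464844), (39.59075927734375, 43.38973617553711), 89.53125) [[ 0.63394534 -0.04715121  0.036     ]]
```

View pics/c7.png

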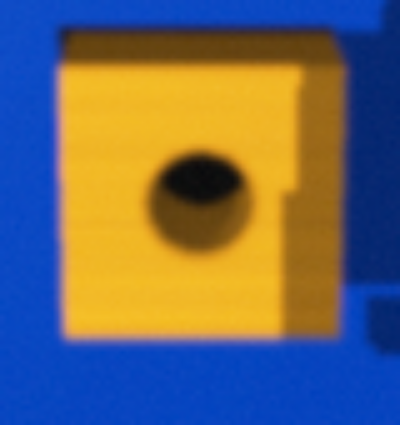

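step_arm --pt "-0.0374 0.3033 0 0.2 -0.6 10.5 0.6" --pt "-0.0374 0.3033 0 0.2 -0.6 10.5 0.6" --pt "-0.0374 0.3033 0 0.2 -0.6 10.5 0.6" --pt "-0.0374 0.3033 0 0.2 -0.6 10.5 0.6" --pt "-0.0374 0.3033 0 0.2 -0.6 10.5 0.6" --pt "-0.0374 0.3033 0 0.2 -0.6 10.5 0.6" --pt "-0.0374 0.3033 0 0.2 -0.6 10.5 0.6" --pt "-0.0374 0.3033 0 0.2 -0.6 10.5 0.6" --pt "-0.0374 0.3033 0 0.2 -0.6 10.5 0.6" --pt "-0.0374 0.3033 0 0.2 -0.6 10.5 0.6" --pt "-0.0374 0.3033 0 0.2 -0.6 10.5 0.6" --pt "-0.0374 0.3033 0 0.2 -0.6 10.5 0.6"

```text
t: 13.38
tcp_pos: [0.5949, -0.3471, 0.1847]
ee_rot: [-179.8, 0.7, -10.9]
wrist_force: [0.0, -0.2, 0.2]
gripper_width: 0.602
```

```bash
python3 - <<'E'
from h import *
o,f=grab('wrist','w8.png'); print(o['t'],o['tcp_pos'],o['ee_rot'],o['dq'].round(2),o['wrist_force'],o['gripper_width'])
E
```

```text
13.3833 [ 0.59493882 -0.34706505  0.18465316] [-179.83395835    0.68870782  -10.88335751] [ 0.42 -0.61 -0.28 -0.22 -0.05 -0.13] [ 0.00472942 -0.16753876  0.19541892] 0.6023344457150791
```

View pics/w8.png

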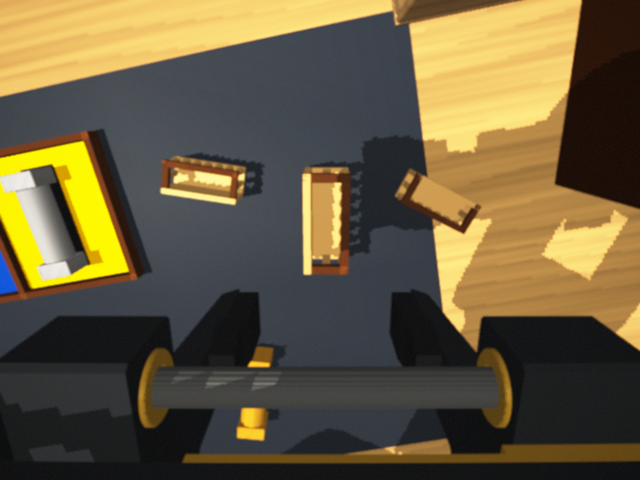

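The wanted balcony is at (327,222), with small ones at (203,180) and (438,200). A dark house stands at the right (x>555), and I need its clearance to the gripper body before going down.

```bash
python3 - <<'E'
from h import *
o,f=grab('wrist'); im=f['pixels'][155:290,285:370]; cv2.imwrite('pics/c8.png',cv2.resize(im,None,fx=4.4,fy=4.4,interpolation=cv2.INTER_CUBIC))
_,s=grab('side','side1.png'); _,c=grab('scene','scene1.png')
a=cv2.resize(s['pixels'][230:480,400:640],(480,500)); b=cv2.resize(c['pixels'][60:210,120:320],None,fx=1.6,fy=1.6)
b=cv2.copyMakeBorder(b,0,500-b.shape[0],0,0,cv2.BORDER_CONSTANT); cv2.imwrite('pics/c9.png',np.hstack([a,b]))
E
```

```text
(no output)
```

View pics/c8.png

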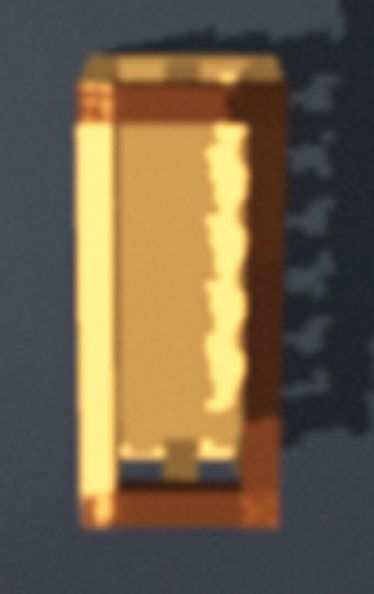

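View pics/c9.png

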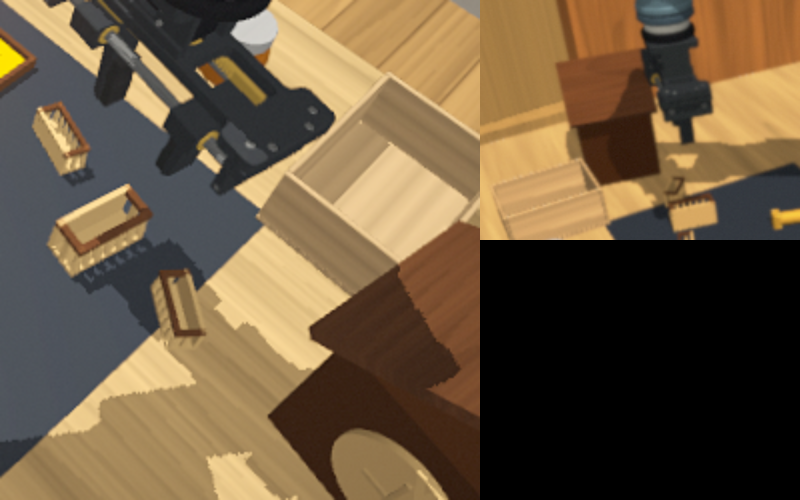

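```bash
python3 - <<'E'
from h import *
o,f=grab('wrist'); print(o['tcp_pos'],o['ee_rot'])
p=ray(f,np.array([(77,85),(287,85),(280,527),(80,527)])/4.4+[285,155],.040,o)[:,:2]
print(p.round(4).tolist(),p.mean(0),np.linalg.norm(np.diff(np.r_[p,p[:1]],axis=0),axis=1),[np.degrees(np.arctan2(*(p[i]-p[j])[::-1])).round(1) for i,j in((0,3),(1,2))])
_,s=grab('side');_,c=grab('scene')
def tri(a,b):
  r=[]
  for F,u in((s,a),(c,b)):
    q=ray(F,[u],0)[0]; e=np.array(F['eye']); r.append((e,(q-e)/np.linalg.norm(q-e)))
  A=np.c_[r[0][1],-r[1][1]]; t=np.linalg.lstsq(A,r[1][0]-r[0][0],rcond=None)[0]
  P,Q=r[0][0]+t[0]*r[0][1],r[1][0]+t[1]*r[1][1]; return (P+Q)/2,np.linalg.norm(P-Q)
print('roof',tri((555,395),(231,127)))
print('base',ray(s,[(270/2+400,415/2+230)],0),ray(c,[(658-480)/1.6+120,175/1.6+60],0),ray(c,[(604-480)/1.6+120,183/1.6+60],0))
E
```

```text
[ 0.5951821  -0.34803491  0.18581987] [-179.90908337    0.59518821  -10.90697172]
[[0.6356, -0.3414], [0.6296, -0.373], [0.5582, -0.3595], [0.5644, -0.327]] [ 0.59693067 -0.35021403] [0.03216765 0.0726674  0.03305969 0.07268186] [np.float64(-11.4), np.float64(-10.7)]
roof (array([ 0.57707359, -0.50744092,  0.13760318]), np.float64(0.0030223423950309206))
base [[ 0.59107002 -0.52815693  0.        ]] [[ 0.59121216 -0.52071716  0.        ]] [[ 0.68561593 -0.54914579  0.        ]]
```

step_arm --pt "0.0038 0.0018 0.04 0 0.6 0 0.6" --pt "0.0038 0.0018 0.08 0 0.6 0 0.6" --pt "0.0038 0.0018 0.115 0 0.6 0 0.6" --pt "0.0038 0.0018 0.14 0 0.6 0 0.6" --pt "0.0038 0.0018 0.15 0 0.6 0 0.6" --pt "0.0038 0.0018 0.156 0 0.6 0 0.6" --pt "0.0038 0.0018 0.156 0 0.6 0 0.6" --pt "0.0038 0.0018 0.156 0 0.6 0 0.6"

```text
t: 14.4
tcp_pos: [0.5979, -0.3516, 0.0317]
ee_rot: [-180.0, -0.2, -11.0]
wrist_force: [-1.3, 0.3, 0.3]
gripper_width: 0.596
```

step_arm --pt "0 0 0 0 0 0 0" --pt "0 0 0 0 0 0 0" --pt "0 0 0 0 0 0 0" --pt "0 0 0 0 0 0 0" --pt "0 0 0 0 0 0 0" --pt "0 0 0 0 0 0 0"

```text
t: 14.9
tcp_pos: [0.5988, -0.3522, 0.0334]
ee_rot: [179.9, -0.3, -11.0]
wrist_force: [-0.9, 1.4, 6.6]
gripper_width: 0.361
```

step_arm --pt "0 0 -0.03 0 -0.3 0 0" --pt "0 0 -0.07 0 -0.3 0 0" --pt "0 0 -0.11 0 -0.3 0 0" --pt "-0.0566 -0.4943 -0.127 0 -0.3 -10.6 0" --pt "-0.0566 -0.4943 -0.127 0 -0.3 -10.6 0" --pt "-0.0566 -0.4943 -0.127 0 -0.3 -10.6 0" --pt "-0.0566 -0.4943 -0.127 0 -0.3 -10.6 0" --pt "-0.0566 -0.4943 -0.127 0 -0.3 -10.6 0" --pt "-0.0566 -0.4943 -0.127 0 -0.3 -10.6 0" --pt "-0.0566 -0.4943 -0.127 0 -0.3 -10.6 0" --pt "-0.0566 -0.4943 -0.127 0 -0.3 -10.6 0" --pt "-0.0566 -0.4943 -0.127 0 -0.3 -10.6 0" --pt "-0.0566 -0.4943 -0.127 0 -0.3 -10.6 0" --pt "-0.0566 -0.4943 -0.127 0 -0.3 -10.6 0" --pt "-0.0566 -0.4943 -0.127 0 -0.3 -10.6 0" --pt "-0.0566 -0.4943 -0.127 0 -0.3 -10.6 0" --pt "-0.0566 -0.4943 -0.127 0 -0.3 -10.6 0" --pt "-0.0566 -0.4943 -0.127 0 -0.3 -10.6 0" --pt "-0.0566 -0.4943 -0.127 0 -0.3 -10.6 0"

```text
t: 16.48
tcp_pos: [0.6365, 0.1427, 0.1595]
ee_rot: [179.9, 0.1, -0.4]
wrist_force: [0.3, -0.3, 0.1]
gripper_width: 0.364
```

```bash
python3 - <<'E'
from h import *
o,f=grab('wrist','w10.png'); print(o['t'],o['tcp_pos'],o['ee_rot'],o['dq'].round(2),o['wrist_force'],o['gripper_width'])
E
```

```text
16.4833 [0.63647887 0.1427167  0.15948089] [ 1.79897152e+02  6.24292622e-02 -4.28721093e-01] [-0.8  -0.08  0.04  0.09  0.06  0.13] [ 0.27731351 -0.32999765  0.09549905] 0.36417688387017305
```

View pics/w10.png

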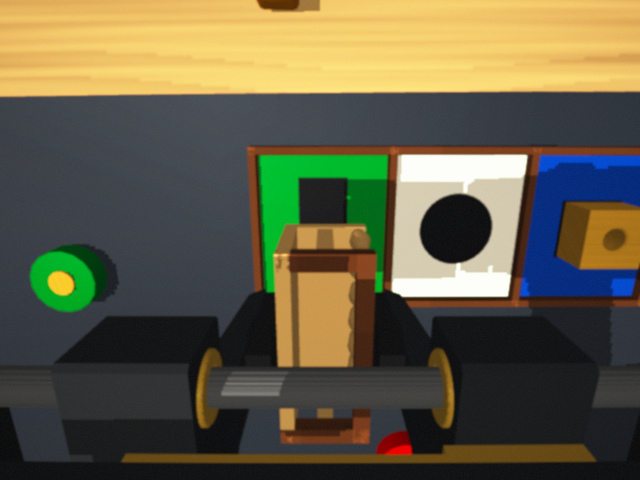

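The balcony is held straight: top corners about (275,250), (376,250), (369,442), (281,442), over the green oblong at (323,200). The white circle is at (456,228).

```bash
python3 - <<'E'
from h import *
o,f=grab('wrist'); print(o['tcp_pos'],o['ee_rot'])
im=f['pixels'][215:455,260:390]; cv2.imwrite('pics/c11.png',cv2.resize(im,None,fx=2.5,fy=2.5,interpolation=cv2.INTER_CUBIC))
for dz in (.006,.008):
  p=ray(f,[(275,250),(376,250),(369,442),(281,442)],o['tcp_pos'][2]+dz,o)[:,:2]; print(dz,p.round(4).tolist(),p.mean(0),np.linalg.norm(np.diff(np.r_[p,p[:1]],axis=0),axis=1))
m=mask(f,(0,0,0),(180,255,60),(285,170,365,222)); ys,xs=np.nonzero(m)
for r in (190,200,210): print(ray(f,[(xs[ys==r].min(),r),(xs[ys==r].max()+1,r)],.008,o)[:,1], end=' ')
print('top',ray(f,[(325,ys.min())],.008,o).round(4)); print('G',hull(f,*G,(250,148,392,305),.008,o))
m=mask(f,(0,0,0),(180,255,60),(410,185,500,275)); c=big(m)[0]; p=ray(f,c.reshape(-1,2),.008,o)[:,:2]; print('circ',cv2.minEnclosingCircle((p*1000).astype(np.float32)))
E
```

```text
[0.63657596 0.14243813 0.1595218 ] [ 1.79902988e+02  5.59187827e-02 -4.67294226e-01]
0.006 [[0.6713, 0.1569], [0.671, 0.1253], [0.597, 0.1256], [0.5973, 0.1579]] [0.63413414 0.14139065] [0.03160394 0.07401886 0.03230691 0.07398108]
0.008 [[0.6719, 0.1566], [0.6716, 0.1255], [0.5989, 0.1258], [0.5992, 0.1576]] [0.63539704 0.14138855] [0.03107151 0.07277186 0.03176263 0.07273472]
[0.15894968 0.1255049 ] [0.15842689 0.12544492] [0.1586036  0.12538378] top [[0.6723 0.1408 0.008 ]]
G (array([309., 218.]), array([638.1, 142.9]), array([ 89. , 101.1]), 89.6)
circ ((635.7431030273438, 47.63945007324219), 25.331058502197266)
```

View pics/c11.png

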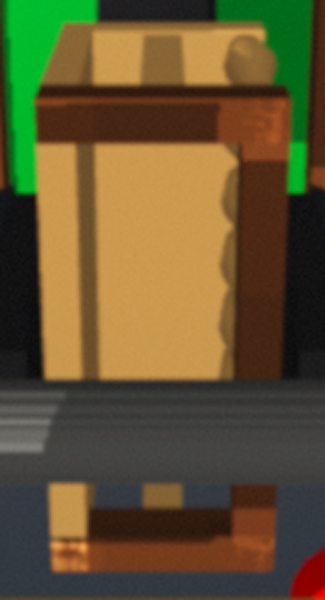

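step_arm --pt "0.0006 -0.0008 0.04 0 0 0 0" --pt "0.0006 -0.0008 0.075 0 0 0 0" --pt "0.0006 -0.0008 0.1 0 0 0 0" --pt "0.0006 -0.0008 0.112 0 0 0 0" --pt "0.0006 -0.0008 0.118 0 0 0 0" --pt "0.0006 -0.0008 0.118 0 0 0 0" --pt "0.0006 -0.0008 0.118 0 0 0 0" --pt "0.0006 -0.0008 0.118 0 0 0 0"

```text
t: 17.25
tcp_pos: [0.6383, 0.1424, 0.0428]
ee_rot: [179.9, -0.1, -0.5]
wrist_force: [1.1, -0.4, -0.4]
gripper_width: 0.363
```

step_arm --pt "-0.001 -0.0008 0.0012 0 0 0 0" --pt "-0.001 -0.0008 0.0023 0 0 0 0" --pt "-0.001 -0.0008 0.0023 0 0 0 0" --pt "-0.001 -0.0008 0.0023 0 0 0 0"

```text
t: 17.58
tcp_pos: [0.6381, 0.1431, 0.0413]
ee_rot: [179.9, -0.2, -0.5]
wrist_force: [1.5, -1.6, 3.1]
gripper_width: 0.361
```

step_arm --pt "-0.0007 0 0 0 0 0 0" --pt "-0.0007 0 0.0002 0 0 0 0" --pt "-0.0007 0 0.0003 0 0 0 0.5" --pt "-0.0007 0 0 0 0 0 0.5" --pt "-0.0007 0 0 0 0 0 0.5" --pt "-0.0007 0 0 0 0 0 0.5" --pt "0 0 -0.03 0 0 0 0.5" --pt "0 0 -0.07 0 0 0 0.5" --pt "0 0 -0.11 0 0 0 0.8" --pt "0 0 -0.14 0 0 0 1" --pt "0 0 -0.15 0 0 0 1" --pt "0 0 -0.15 0 0 0 1"

```text
t: 18.58
tcp_pos: [0.6396, 0.1436, 0.1953]
ee_rot: [179.9, -0.6, -0.5]
wrist_force: [0.8, -0.4, 0.5]
gripper_width: 0.78
```

```bash
python3 - <<'E'
from h import *
o,f=grab('wrist','w11.png'); print(o['t'],o['tcp_pos'],o['ee_rot'],o['dq'].round(2),o['wrist_force'],o['gripper_width'])
E
```

```text
18.5833 [0.63962009 0.14355191 0.1952925 ] [179.92969163  -0.57341818  -0.52263096] [-0.12  3.49  3.45  0.06 -1.98 -0.05] [ 0.78013747 -0.42274664  0.50883886] 0.7797436367768826
```

View pics/w11.png

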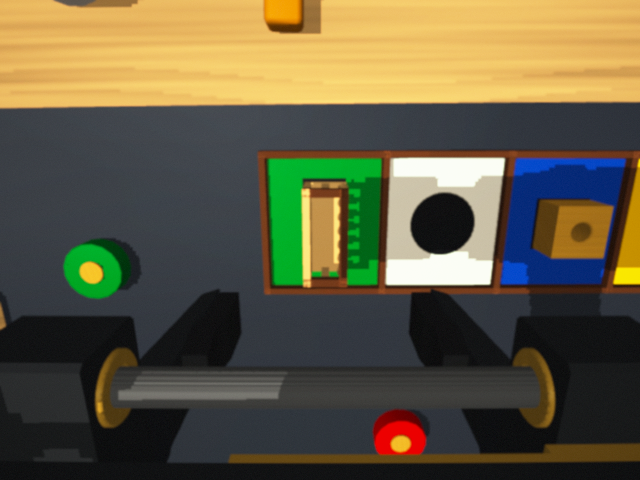

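The balcony stands on the green liner at (325,237). I'll check its top rectangle against the liner, using an enlarged crop.

```bash
python3 - <<'E'
from h import *
o,f=grab('wrist'); print(o['tcp_pos'],o['ee_rot'],'G',hull(f,*G,(258,150,386,295),.008,o),'W',hull(f,*W,(385,155,508,290),.008,o))
im=f['pixels'][150:296,258:390]; cv2.imwrite('pics/c12.png',cv2.resize(im,None,fx=4,fy=4,interpolation=cv2.INTER_CUBIC))
E
```

```text
[0.6381042  0.14343968 0.19216725] [179.9178401   -0.30636734  -0.52736999] G (array([314., 226.]), array([636.2, 142.9]), array([ 88.9, 104.2]), 89.7) W (array([449., 222.]), array([635.7,  47.3]), array([ 87.8, 104.9]), 89.6)
```

View pics/c12.png

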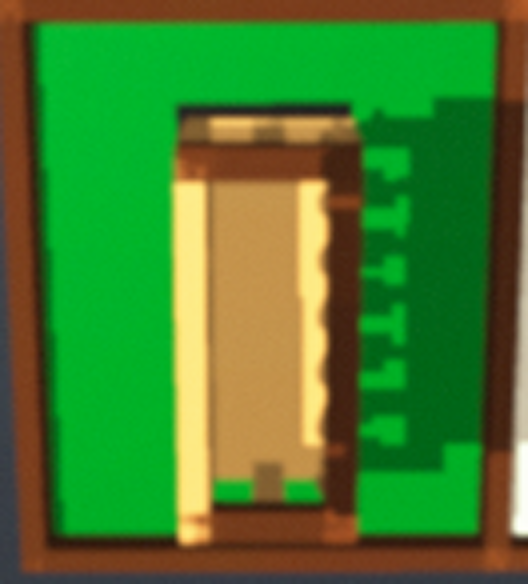

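```bash
python3 - <<'E'
from h import *
o,f=grab('wrist')
P=lambda a:np.array(a)/4+[258,150]
p=ray(f,P([(174,145),(361,143),(357,544),(180,544)]),.048,o)[:,:2]; print(p.round(4).tolist(),p.mean(0),np.linalg.norm(np.diff(np.r_[p,p[:1]],axis=0),axis=1))
p=ray(f,P([(178,117),(356,117),(178,104),(352,104)]),.008,o)[:,:2]; print('bottom far edge, outline edge',p.round(4).tolist())
E
```

```text
[[0.6696, 0.1575], [0.6696, 0.1261], [0.5971, 0.1262], [0.5974, 0.1582]] [0.63343177 0.14197767] [0.03137355 0.0724873  0.03195667 0.07213308]
bottom far edge, outline edge [[0.669, 0.1589], [0.6687, 0.1247], [0.6715, 0.1588], [0.6712, 0.1255]]
```

It sits about 2 mm toward the base from the outline's centre. There's plenty of time, so I'll regrip it and shift it 2 mm.

step_arm --pt "0 0 0.04 0 -0.3 0 0.6" --pt "0 0 0.08 0 -0.3 0 0.6" --pt "0 0 0.115 0 -0.3 0 0.6" --pt "0 0 0.14 0 -0.3 0 0.6" --pt "0 0 0.149 0 -0.3 0 0.6" --pt "0 0 0.149 0 -0.3 0 0.6" --pt "0 0 0.149 0 -0.3 0 0.6" --pt "0 0 0.149 0 -0.3 0 0.6"

```text
t: 19.4
tcp_pos: [0.6374, 0.1431, 0.0413]
ee_rot: [179.9, 0.2, -0.5]
wrist_force: [0.1, 0.1, 0.4]
gripper_width: 0.604
```

step_arm --pt "0 0 0 0 0 0 0" --pt "0 0 0 0 0 0 0" --pt "0 0 0 0 0 0 0" --pt "0 0 0 0 0 0 0" --pt "0 0 0 0 0 0 0" --pt "0 0 0 0 0 0 0"

```text
t: 19.9
tcp_pos: [0.6383, 0.1432, 0.0428]
ee_rot: [179.9, 0.1, -0.5]
wrist_force: [-2.3, -0.4, 6.2]
gripper_width: 0.359
```

step_arm --pt "0 0 -0.001 0 0 0 0" --pt "0.001 0 -0.001 0 0 0 0" --pt "0.002 0 -0.001 0 0 0 0" --pt "0.0022 0 -0.001 0 0 0 0" --pt "0.0022 0 -0.001 0 0 0 0"

```text
t: 20.32
tcp_pos: [0.6403, 0.1431, 0.0434]
ee_rot: [179.9, 0.1, -0.5]
wrist_force: [-0.2, -0.0, -1.6]
gripper_width: 0.36
```

step_arm --pt "0 0 0.001 0 0 0 0" --pt "0 0 0.001 0 0 0 0" --pt "0 0 0.001 0 0 0 0.5" --pt "0 0 0.001 0 0 0 0.5" --pt "0 0 0.001 0 0 0 0.5" --pt "0 0 0.001 0 0 0 0.5" --pt "0 0 -0.03 0 0 0 0.5" --pt "0 0 -0.07 0 0 0 0.5" --pt "0 0 -0.11 0 0 0 0.8" --pt "0 0 -0.14 0 0 0 1" --pt "0 0 -0.15 0 0 0 1" --pt "0 0 -0.15 0 0 0 1" --pt "0 0 -0.15 0 0 0 1"

```text
t: 21.4
tcp_pos: [0.6403, 0.1433, 0.1927]
ee_rot: [179.9, 0.1, -0.5]
wrist_force: [0.2, -0.2, -0.5]
gripper_width: 0.853
```

```bash
python3 - <<'E'
from h import *
o,f=grab('wrist','w12.png'); print(o['t'],o['tcp_pos'],o['ee_rot'],o['wrist_force'],'G',hull(f,*G,(258,150,386,300),.008,o))
im=f['pixels'][150:296,258:390]; cv2.imwrite('pics/c13.png',cv2.resize(im,None,fx=4,fy=4,interpolation=cv2.INTER_CUBIC))
E
```

```text
21.4 [0.64029613 0.14329383 0.19270378] [ 1.79909618e+02  1.29903328e-01 -5.35814974e-01] [ 0.19823925 -0.20759285 -0.4995583 ] G (array([308., 228.]), array([636., 143.]), array([ 88.8, 104.4]), 89.7)
```

View pics/c13.png

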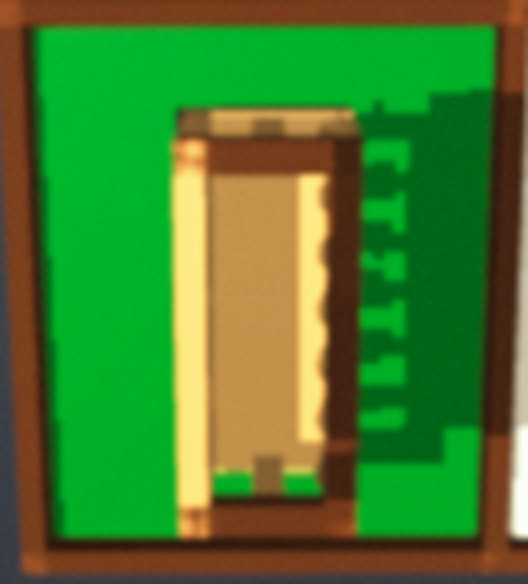

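The balcony now covers the oblong's far edge, so it is centred. Next is the red disk at (0.432, 0.0745). I'll turn the jaws along world x so there is wall room in the white compartment.

step_arm --pt "-0.2077 0.0706 0 0 0 -90.1 1" --pt "-0.2077 0.0706 0 0 0 -90.1 1" --pt "-0.2077 0.0706 0 0 0 -90.1 1" --pt "-0.2077 0.0706 0 0 0 -90.1 1" --pt "-0.2077 0.0706 0 0 0 -90.1 1" --pt "-0.2077 0.0706 0 0 0 -90.1 1" --pt "-0.2077 0.0706 0 0 0 -90.1 1" --pt "-0.2077 0.0706 0 0 0 -90.1 1" --pt "-0.2077 0.0706 0 0 0 -90.1 1" --pt "-0.2077 0.0706 0 0 0 -90.1 1" --pt "-0.2077 0.0706 0 0 0 -90.1 1" --pt "-0.2077 0.0706 0 0 0 -90.1 1" --pt "-0.2077 0.0706 0 0 0 -90.1 1" --pt "-0.2077 0.0706 0 0 0 -90.1 1" --pt "-0.2077 0.0706 0 0 0 -90.1 1" --pt "-0.2077 0.0706 0 0 0 -90.1 1"

```text
t: 22.78
tcp_pos: [0.4303, 0.0746, 0.1911]
ee_rot: [-179.6, 0.1, 89.4]
wrist_force: [-0.0, -0.3, 0.3]
gripper_width: 1.0
```

```bash
python3 - <<'E'
from h import *
o,f=grab('wrist','w13.png'); print(o['t'],o['tcp_pos'],o['ee_rot'],o['wrist_force'],o['gripper_width'],o['q'].round(1))
E
```

```text
22.7833 [0.43029397 0.07464279 0.19105056] [-1.79558959e+02  8.55434117e-02  8.94285675e+01] [-0.0153172  -0.27600739  0.34018607] 1.0001532893933265 [-5.700e+00 -3.000e+00  1.148e+02 -1.000e-01  6.860e+01 -5.100e+00]
```

View pics/w13.png

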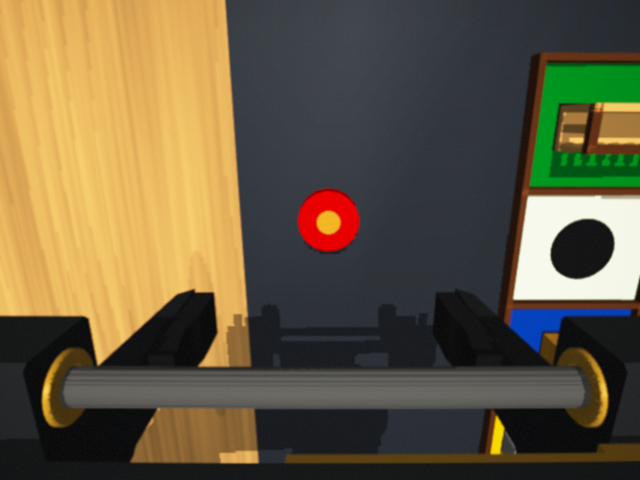

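The red disk, button up, is at (328,221), right between the fingers. The green look-alike is out of view.

```bash
python3 - <<'E'
from h import *
o,f=grab('wrist'); print(o['tcp_pos'],o['ee_rot'])
m=mask(f,(0,150,150),(30,255,255),(290,180,370,262)); c=big(m)[0]
(u,r)=cv2.minEnclosingCircle(c); print(u,r)
p=ray(f,c.reshape(-1,2),.018,o)[:,:2]; print('disk',cv2.minEnclosingCircle((p*1000).astype(np.float32)))
m=mask(f,(15,100,100),(35,255,255),(300,195,355,245)); c=big(m)[0]; p=ray(f,c.reshape(-1,2),.0195,o)[:,:2]; print('button',cv2.minEnclosingCircle((p*1000).astype(np.float32)))
E
```

```text
[0.4305511  0.0746428  0.19141166] [-1.79600946e+02  8.72762162e-02  8.94548663e+01]
(327.3805847167969, 220.08358764648438) 30.633220672607422
disk ((430.95037841796875, 75.24716186523438), 24.006206512451172)
button ((431.0557861328125, 74.49475860595703), 9.01387882232666)
```

step_arm --pt "0 0.0016 0.04 -0.4 0 0 0.9" --pt "0 0.0016 0.08 -0.4 0 0 0.9" --pt "0 0.0016 0.115 -0.4 0 0 0.9" --pt "0 0.0016 0.14 -0.4 0 0 0.9" --pt "0 0.0016 0.155 -0.4 0 0 0.9" --pt "0 0.0016 0.164 -0.4 0 0 0.9" --pt "0 0.0016 0.165 -0.4 0 0 0.9" --pt "0 0.0016 0.165 -0.4 0 0 0.9"

```text
t: 23.55
tcp_pos: [0.4314, 0.0743, 0.0267]
ee_rot: [180.0, 0.1, 89.5]
wrist_force: [0.1, 0.6, 0.6]
gripper_width: 0.899
```

step_arm --pt "0 0 0 0 0 0 0" --pt "0 0 0 0 0 0 0" --pt "0 0 0 0 0 0 0" --pt "0 0 0 0 0 0 0" --pt "0 0 0 0 0 0 0" --pt "0 0 0 0 0 0 0"

```text
t: 24.05
tcp_pos: [0.4318, 0.0743, 0.0273]
ee_rot: [179.9, 0.1, 89.5]
wrist_force: [-0.5, -0.2, 4.8]
gripper_width: 0.535
```

step_arm --pt "0 0 -0.03 0 0 0 0" --pt "0 0 -0.07 0 0 0 0" --pt "0 0 -0.11 0 0 0 0" --pt "-0.0245 0.204 -0.122 0 0 0 0" --pt "-0.0245 0.204 -0.122 0 0 0 0" --pt "-0.0245 0.204 -0.122 0 0 0 0" --pt "-0.0245 0.204 -0.122 0 0 0 0" --pt "-0.0245 0.204 -0.122 0 0 0 0" --pt "-0.0245 0.204 -0.122 0 0 0 0" --pt "-0.0245 0.204 -0.122 0 0 0 0" --pt "-0.0245 0.204 -0.122 0 0 0 0" --pt "-0.0245 0.204 -0.122 0 0 0 0"

```text
t: 25.05
tcp_pos: [0.6338, 0.0485, 0.149]
ee_rot: [-180.0, 0.1, 89.5]
wrist_force: [0.4, -0.2, -1.4]
gripper_width: 0.532
```

```bash
python3 - <<'E'
from h import *
o,f=grab('wrist','w14.png'); print(o['t'],o['tcp_pos'],o['ee_rot'],o['wrist_force'],o['gripper_width'],o['dq'].round(1))
E
```

```text
25.05 [0.63375455 0.04848439 0.14898438] [-1.79954531e+02  8.13905810e-02  8.94733507e+01] [ 0.36581186 -0.16596779 -1.39202758] 0.5324838576277201 [ 0.1 -0.9  0.1 -0.  -0.2  0. ]
```

View pics/w14.png

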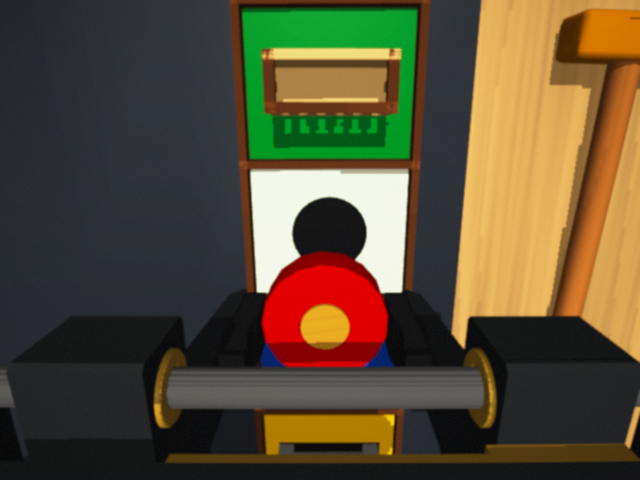

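The red disk is held flat with its button at (325,327). The dark circle is visible at (330,232) behind it.

```bash
python3 - <<'E'
from h import *
o,f=grab('wrist'); print(o['tcp_pos'],o['ee_rot'])
m=mask(f,(10,100,100),(35,255,255),(295,295,355,360)); c=big(m)[0]; p=ray(f,c.reshape(-1,2),o['tcp_pos'][2]-.0075,o)[:,:2]; print('button',cv2.minEnclosingCircle((p*1000).astype(np.float32)))
m=mask(f,(0,0,0),(180,255,60),(280,190,380,250)); ys,xs=np.nonzero(m)
pts=[(xs[ys==r].min(),r) for r in range(ys.min()+2,246,4)]+[(xs[ys==r].max()+1,r) for r in range(ys.min()+2,246,4)]
p=ray(f,pts,.008,o)[:,:2]
A=np.c_[2*p,np.ones(len(p))]; s=np.linalg.lstsq(A,(p**2).sum(1),rcond=None)[0]; print('circle',s[:2],np.sqrt(s[2]+s[0]**2+s[1]**2))
print('W',hull(f,*W,(240,165,415,292),.008,o))
E
```

```text
[0.63389615 0.0485351  0.14935386] [-1.79993365e+02  8.47561853e-02  8.94773321e+01]
button ((633.2063598632812, 48.8603515625), 9.424494743347168)
circle [0.63626437 0.04783268] 0.025049840659427523
W (array([336., 226.]), array([636.1,  47.9]), array([ 86.8, 104.7]), 89.5)
```

step_arm --pt "-0.001 0.003 0.04 0 0 0 0" --pt "-0.001 0.003 0.075 0 0 0 0" --pt "-0.001 0.003 0.095 0 0 0 0" --pt "-0.001 0.003 0.108 0 0 0 0" --pt "-0.001 0.003 0.113 0 0 0 0" --pt "-0.001 0.003 0.113 0 0 0 0" --pt "-0.001 0.003 0.113 0 0 0 0" --pt "-0.001 0.003 0.113 0 0 0 0"

```text
t: 25.82
tcp_pos: [0.6385, 0.0472, 0.0385]
ee_rot: [179.8, 0.1, 89.5]
wrist_force: [-0.3, -0.1, -1.6]
gripper_width: 0.536
```

step_arm --pt "0.0003 -0.0013 0.0015 0.2 0 0 0" --pt "0.0003 -0.0013 0.003 0.2 0 0 0" --pt "0.0003 -0.0013 0.003 0.2 0 0 0" --pt "0.0003 -0.0013 0.003 0.2 0 0 0"

```text
t: 26.15
tcp_pos: [0.6372, 0.0476, 0.0356]
ee_rot: [180.0, 0.1, 89.5]
wrist_force: [1.0, 0.4, -2.1]
gripper_width: 0.537
```

Good. Release with a slight opening, then lift.

step_arm --pt "0 0 0.0005 0 0 0 0" --pt "0 0 0.0006 0 0 0 0.63" --pt "0 0 0.0006 0 0 0 0.63" --pt "0 0 0.0006 0 0 0 0.63" --pt "0 0 0.0006 0 0 0 0.63" --pt "0 0 -0.03 0 0 0 0.63" --pt "0 0 -0.07 0 0 0 0.63" --pt "0 0 -0.11 0 0 0 0.8" --pt "0 0 -0.14 0 0 0 1" --pt "0 0 -0.16 0 0 0 1" --pt "0 0 -0.16 0 0 0 1" --pt "0 0 -0.16 0 0 0 1"

```text
t: 27.15
tcp_pos: [0.6379, 0.0478, 0.1969]
ee_rot: [179.8, 0.1, 89.5]
wrist_force: [-0.3, -0.5, -0.2]
gripper_width: 0.984
```

```bash
python3 - <<'E'
from h import *
o,f=grab('wrist','w15.png'); print(o['t'],o['tcp_pos'],o['ee_rot'],o['wrist_force'],o['gripper_width'],o['dq'].round(1))
o,f=grab('wrist')
print('W',hull(f,*W,(240,140,415,300),.008,o)); 
m=mask(f,(0,150,120),(30,255,255),(285,180,370,270)); c=big(m)[0]; p=ray(f,c.reshape(-1,2),.026,o)[:,:2]; print('disk',cv2.minEnclosingCircle((p*1000).astype(np.float32)))
m=mask(f,(15,100,100),(35,255,255),(300,195,355,255)); c=big(m)[0]; p=ray(f,c.reshape(-1,2),.0275,o)[:,:2]; print('button',cv2.minEnclosingCircle((p*1000).astype(np.float32)))
grab('side','side2.png'); grab('scene','scene2.png')
E
```

```text
27.15 [0.6378756  0.04780429 0.19685381] [1.79801055e+02 1.24425756e-01 8.94887834e+01] [-0.32378654 -0.45560716 -0.15646429] 0.9841505723491447 [-0.2  2.6  2.7  0.1 -0.3  0. ]
W (array([327., 217.]), array([636.1,  47.7]), array([ 87.9, 104.6]), 89.6)
disk ((635.6630859375, 48.8078727722168), 24.237394332885742)
button ((636.0264282226562, 47.811363220214844), 8.998373985290527)
```

View pics/w15.png

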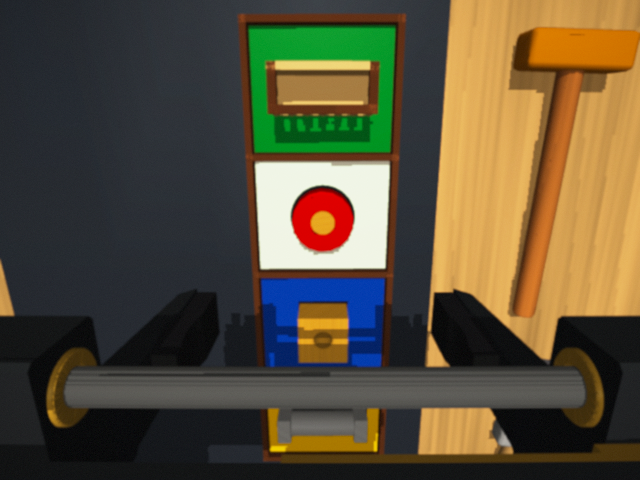

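View pics/side2.png

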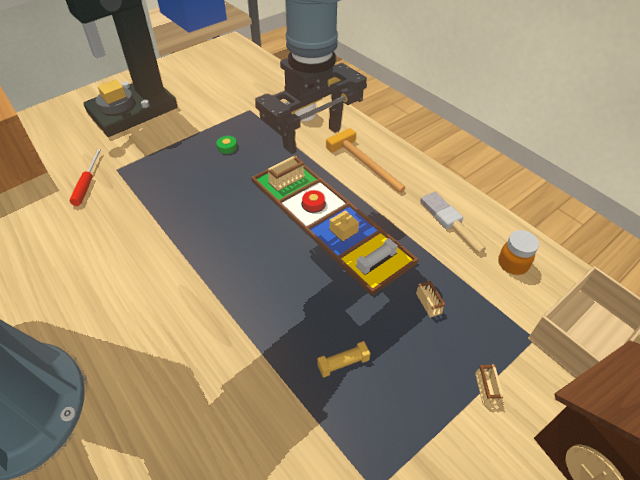

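All four pieces are centred on their liners. In the side view the disk is at (314,201), the balcony at (287,177), the block at (344,226) and the arbor at (377,257). The brass arbor (344,358) and green disk (227,145) have not moved, and the gripper is open about 0.2 m up. Handing in.

```bash
python3 -c "
from bench import order; print(order.sign_off())"
```

```text
the job is handed in; nothing more can be done
None
```

The kit tray is filled and the job is handed in at about 27 s. I placed the steel arbor on yellow, the brass block on blue and the 72 x 32 x 40 mm balcony on green. The red disk went in last, flat and button up on white. Everything is let go, and the gripper was open about 0.2 m up.

**Last checks:**
- **Arbor:** its centre measured within 1 mm of the yellow liner's centre.
- **Block:** its bore was within 1 mm of the blue liner's centre. A colour-mask outline of it read 3 mm off in x, but that outline included the block's side face, so I went by the bore.
- **Disk:** the button was within 0.2 mm of the white liner's centre. The disk's outline read about 1 mm off in y.
- **Balcony:** it first stood about 2 mm short of its outline, so I regripped it and shifted it. After that it covered the outline's far edge in an enlarged view, but I did not measure it again.
- **Left alone:** the brass arbor, the green disk and the two smaller balconies appeared in the same places in the last side view as at the start.

The measured arm pose crept by 1–3 mm between calls, which I corrected before each release. The highest wrist force shown in the readings was about 7 N.

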